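# Show the notched glass test plate to the label reader

### The arm

A 6-joint arm with a two-finger parallel gripper is mounted at the origin on a cart in front of the work surface, level with it; the furniture and walls round the work are solid. World frame = base frame: x ahead of the robot, y to its left, z up, the work surface at z = 0. Lengths are in m, angles in degrees, forces in N, time in s.
With the tool pointing down it reaches from about 0.375 to 0.925 m from the base axis. Payload 5.7 kg.
Tool frame: the origin (TCP) lies on the centre line of the jaws, within the pads' length; the fingertips stand 22 mm ahead of it and the grasp point (between the pads) lies 3 mm ahead of it; z points along the fingers, y is the line along which they close (so a half turn about z gives the same grasp; the last joint's range is limited). The gripper opens to 88 mm and grips with 3 to 60 N. Pads are 20 mm wide; open, the fingers measure 115 mm over their backs; the gripper's body (75 mm by 178 mm) begins 61 mm behind the grasp point.
Start: joints at [63.192, 20.558, 86.54, -0, 72.909, -6.595], TCP at [0.207, 0.563, 0.245] pointing down, gripper open.
Joint ranges: [-170.27, 170.27], [-57.76, 135], [12.27, 136.19], [-55.21, 235.2], [11.17, 155.16], [-170.74, 170.74]. Speed limits (degrees/s): [136.94, 136.94, 180, 180, 180, 180].

### API

Orientations are given as a 3x3 rotation matrix whose columns are the frame's x, y, z axes.
In Python, from cell import telemetry, cams, job gives the robot as it stands. The module is installed in compiled form; this text tells all that it offers.
- The arm moves only by the tool servo_tool, never from a script. Its argument "series" is a list of rows, each an object with "grip": the opening, from -1 (shut) to 1 (fully open); "xyz": the shift along the world's x, y, z in cm, a list of three; "angular": the turn, a rotation vector about the world's x, y, z in rad, a list of three. In form: [{"grip": grip, "xyz": [x, y, z], "angular": [wx, wy, wz]}, ...]. A call has 1 to 5 rows; each row is the pose to reach, as a shift and turn from the pose commanded when the call began; what a row does not reach only later rows make up. A row lasts 1/12 s, in which the tool goes at most 41.7 mm and 7.16 degrees, less where a joint would pass 70% of its speed; a pose out of reach is approached as far as the arm can. A call with a gripper value outside its range is refused whole. The fingers move at their own pace and stop on an object; "squeeze" is the grip in N (left out, the last holds). Time passes only in rows, so rows that repeat a pose let the fingers close. It gives the time, the measured TCP pose, the force, the opening and the grip force at its end, in the units of the state.
- telemetry.observe(): the state, without advancing time (a new reading comes with each control period).
- cams.camera(name): name is "scene" or "top" or "wrist"; returns the picture (420x560x3 uint8, red, green, blue); there is no depth.
- cams.camera_model(name): a dict with "fovy" (degrees; the focal length in pixels is half the picture's height over the tangent of half this angle, whatever the lens; pixels are square), "cx", "cy" (the principal point, pixels), "R" (3x3) and "t" (3): a world point X has camera coordinates R X + t; the wrist camera has in their place "tool_from_camera" (4x4, takes a point from camera to tool coordinates, whose origin is the TCP and whose axes are the flange's). Camera axes: x right, y down, z forward; pixel columns grow to the right and rows downward; lengths in m; the calibration is good to about 2 mm. A picture is of the moment at which its call begins: read the wrist's pose just before it. camera_model takes no time and is no camera call.
- job.hand_in(): hands the job in; it is judged then, once.
The state is a dict: "clock": time; "joints": joint angles; "joint_velocities": joint speeds; "joint_efforts": joint torques, N m; "eef_pos": TCP position; "orientation": TCP orientation; "wrist_force": force on the tool from outside, world axes, zero at the start; "wrist_torque": the same for the moment, N m; "gripper_width": finger opening in m; "grip_force": force on a finger pad.
Only numpy, scipy, OpenCV 4.12 (cv2) and the standard library are available. Lean on these libraries where they do the work, as an engineer would, in place of code of your own. Each camera call takes 0.05 s, during which the arm holds its last target. There are 200 camera calls.

### The job

Three glass test plates stand in the drying rack; take the one with the small corner notch by its clear part and set it on the sloping rest of the label reader, with its frosted label face up towards the camera and its notched end at the end stop. Slide it along the channel until the notch has passed over the pin and the plate is home against the stop with the sprung trigger pushed in. Finish while still holding it there, fingers off the frosted end (the trigger pushes it back if you let go), and leave the other plates and the things on the bench as they are.

Things in the scene. Friction and masses are not known exactly. Their poses are not given: they have to be found in the camera images.
- test_plate: glass plate 8 x 100 x 50 mm (thick, long, high as it stands on a long edge), 0.1 kg, with a corner notch. Origin: centre of the lower long edge. x = normal of the label face (frosted over the last 32 mm at the -y end; the white shows through the glass from behind too), y = along it from the frosted to the clear end, z = from lower to upper edge. Any heading.
- notch (a point): middle of the notch, 12 x 12 mm, cut right through the plate at the corner of its frosted (-y) end and upper (+z) edge; (0, -44, 44) mm in test_plate's axes. Seen with the label face towards you and the notch at the top, the notch is on your left
- label (a point): middle of the frosted label, on its surface: (4, -34, 22) mm in test_plate's axes
- spare_plate_0: clear glass plate without notch and without frosting, 8 x 100 x 50 mm, standing in another slot of the rack; axes and origin as for test_plate. Leave it in its slot.
- spare_plate_1: clear glass plate without notch and without frosting, 8 x 100 x 50 mm, standing in another slot of the rack; axes and origin as for test_plate. Leave it in its slot.
- rack: wooden rack, fixed, 138 x 62 mm, any heading; origin: centre of its underside. Three slots 9.8 mm wide along its y, at x = -46, 0, 46 mm; slot floor 8 mm and bars' top 24 mm above the bench. The plates stand upright in the slots, axes like the rack's, overhanging both ends, top edges 58 mm above the bench, 38 mm free between plates. Which slot holds which varies
- reader: label reader, fixed: grey base 150 x 170 mm, sloping aluminium rest on the robot side, black camera on a 210 mm column on the far side (+x). x points from rest to column, y along the rest, z up. Up the slope of the rest is (-0.707, 0, 0.707), its normal, towards the camera, (0.707, 0, 0.707) in these axes. Origin: on the bench, (30, 0, -60) mm from rest_corner
- rest_corner (a point): inner corner of ledge and backing at mid-length of the 150 mm rest, 60 mm above the bench. A plate sits with its lower edge on the ledge, back on the backing (28 mm up the slope; above that both faces are free), x along the normal, y along the reader's y; at home its origin is 4 mm along the normal from here. Channel 13 mm wide; its front lip stands 6 mm up the slope
- stop_face (a point): foot of the end stop's face at the -y end of the channel, 50.5 mm to -y of rest_corner; the stop stands 50 mm up the slope, across the channel. The notched end of the plate comes home against it. The +y end is open
- pin_tip (a point): tip of a 6 mm pin that sticks 9.5 mm out of the stop to +y, 45 mm up the slope and 4 mm along the normal from the channel corner. It keeps an unnotched end out: set the plate into the channel 15 mm or more to +y of home, then slide it to -y, so that the notch goes over the pin
- read_spot (a point): where the label point lies when the plate is home: 8 mm along the normal, 22 mm up the slope, 34.5 mm to -y of rest_corner
- trigger (a joint): sprung plunger in the end stop, 18 mm up the slope; 0 = out (tip 7 mm in front of the stop face), grows in m as the plate pushes it to -y; 1.5 N to start, 3.3 N at 7 mm, where the plate meets the stop. It springs out, and slides the plate back, when let go
- trigger_tip (a point): centre of the plunger's tip
- mixing_bowl: green rubber bowl, 121 mm wide, 70 mm high, bystander; origin under its centre
- white_cup: white cup, 74 mm wide, 50 mm high, bystander; origin under its centre
- impression_tray_0: steel impression tray, 80 x 76 x 14 mm, bystander
- caliper: small vernier caliper lying flat, 42 x 115 x 8 mm, bystander
- stone_cast: stone dental cast, 60 x 74 x 28 mm, bystander
- nail_brush: brush, 38 x 85 x 30 mm, bystander
Things that resemble listed ones, but are neither listed nor needed, are in the scene too. What is shaped like the test_plate but red is not meant.

How it is judged:
By the outcome, as a careful person would: the job done as asked, in the order asked, and still so for the second after the job is handed in, while the arm keeps its last pose, push and grip.
It also fails if it takes over 35 s, if anything falls off the work surface, if the arm or the gripper's body presses on something with over 40 N, if the wrist force passes 120 N, or if a joint passes its speed limit or range.

## Working session

There is one attempt and no reset: what is moved stays moved. The work goes in short steps, Python scripts to look and compute and a tool call to move; the robot and the scene stay as the last step left them, time stands still between calls to the robot, and variables do not carry over. Pictures are saved under pics/ and viewed, at most 10 in all, crops included, and the job is handed in when it is done.

Besides the shell and the picture viewer there is one more tool, called after "Emit:" by a JSON object that holds its "fn" and its "kwargs", one argument or row to a line. servo_tool: Moves the arm, as the interface text tells. Its arguments: {"type":"object","properties":{"series":{"type":"array","items":{"type":"object","properties":{"grip":{"type":"number"},"xyz":{"type":"array","items":{"type":"number"}},"angular":{"type":"array","items":{"type":"number"}}}}},"squeeze":{"type":"number"}},"required":["series"]}

```bash
mkdir -p pics
cat > h.py <<'E'
import numpy as np, cv2
from cell import telemetry, cams, job
def save(n,f,crop=None,s=1):
    im=cams.camera(n)[:,:,::-1].copy()
    cv2.imwrite('pics/raw_'+f,im)
    if crop: x,y,w,h=crop; im=im[y:y+h,x:x+w]
    if s!=1: im=cv2.resize(im,None,fx=s,fy=s,interpolation=cv2.INTER_CUBIC)
    cv2.imwrite('pics/'+f,im)
def model(n,st=None):
    m=cams.camera_model(n); f=210/np.tan(np.radians(m['fovy']/2))
    if n=='wrist':
        T=np.array(m['tool_from_camera']); Rt=np.array(st['orientation']); p=np.array(st['eef_pos'])
        Rwc=Rt@T[:3,:3]; c=Rt@T[:3,3]+p; R=Rwc.T; t=-R@c
    else: R=np.array(m['R']); t=np.array(m['t'])
    return f,m['cx'],m['cy'],R,t
def proj(M,X):
    f,cx,cy,R,t=M; c=np.atleast_2d(X)@R.T+t
    return c[:,:2]/c[:,2:]*f+[cx,cy]
def onz(M,uv,z):
    f,cx,cy,R,t=M; d=R.T@np.array([(uv[0]-cx)/f,(uv[1]-cy)/f,1]); c=-R.T@t
    return c+d*(z-c[2])/d[2]
E
python3 - <<'E'
from h import *
import json
save('scene','s1.png',s=1.42); save('top','t1.png',s=1.42)
for n in('scene','top','wrist'): 
    print(n,cams.camera_model(n))
s=telemetry.observe(); print(s)
E
```

```text
scene {'fovy': 54.639386200579104, 'cx': 281.26878883971847, 'cy': 214.90198735217996, 'R': array([[ 0.79642227, -0.60464028,  0.01103184],
       [-0.46450585, -0.62331679, -0.62905524],
       [ 0.38722847,  0.49586925, -0.77728232]]), 't': array([-0.35208528,  0.39120817,  0.81648533])}
top {'fovy': 44.277715482587844, 'cx': 285.478744758293, 'cy': 219.56167546647018, 'R': array([[-0.01380791, -0.9998988 ,  0.00342379],
       [-0.99325504,  0.01332176, -0.1151823 ],
       [ 0.11512504, -0.00499112, -0.99333847]]), 't': array([0.15386457, 0.53999765, 1.49712304])}
wrist {'fovy': 67.02436096605739, 'cx': 279.4836553612889, 'cy': 207.5634830596043, 'tool_from_camera': array([[-6.06982601e-04, -9.70632887e-01, -2.40564815e-01,
         6.63770050e-02],
       [ 9.99998952e-01, -9.05392540e-04,  1.12993170e-03,
         2.71527666e-04],
       [-1.31455446e-03, -2.40563877e-01,  9.70632419e-01,
        -1.40038019e-01],
       [ 0.00000000e+00,  0.00000000e+00,  0.00000000e+00,
         1.00000000e+00]])}
{'clock': 0.1, 'joints': array([ 6.31904909e+01,  2.05939882e+01,  8.65920998e+01, -3.44983795e-04,
        7.29080725e+01, -6.59419099e+00]), 'joint_velocities': array([ 0.05675352, -0.00070797, -0.14003495, -0.05685759, -0.01525592,
        0.13299618]), 'joint_efforts': array([ 2.03433960e-04, -5.16357458e+01, -2.71407741e+01,  6.76271366e-02,
        2.75490177e-02,  3.31614569e-05]), 'eef_pos': array([0.20706984, 0.56251795, 0.24389631]), 'orientation': array([[-9.38401219e-01,  3.45546828e-01, -7.36083997e-04],
       [ 3.45547563e-01,  9.38400087e-01, -1.46935810e-03],
       [ 1.83009257e-04, -1.63319946e-03, -9.99998650e-01]]), 'wrist_force': array([ 0.31019705,  0.08564182, -0.55459848]), 'wrist_torque': array([ 0.01555174, -0.00426538, -0.02434552]), 'grip_force': 0.0, 'gripper_width': 0.08751787842413519}
```

View pics/s1.png

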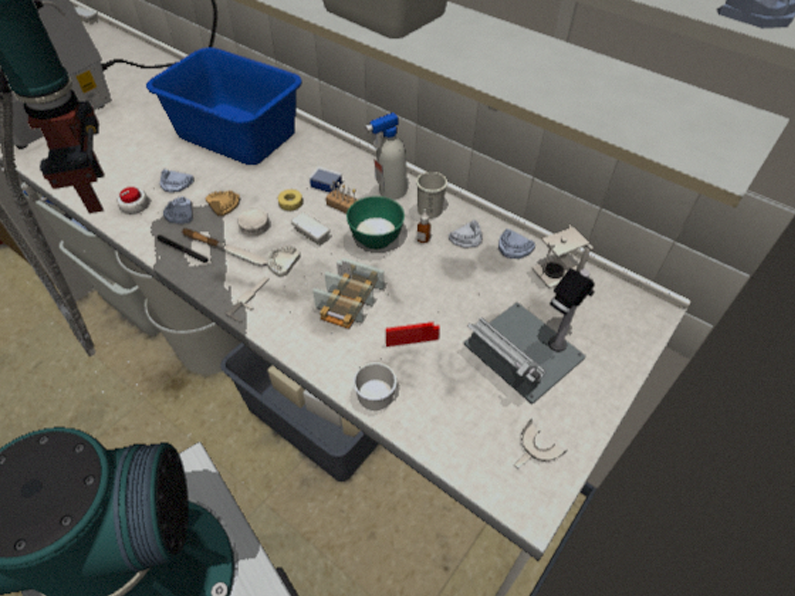

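View pics/t1.png

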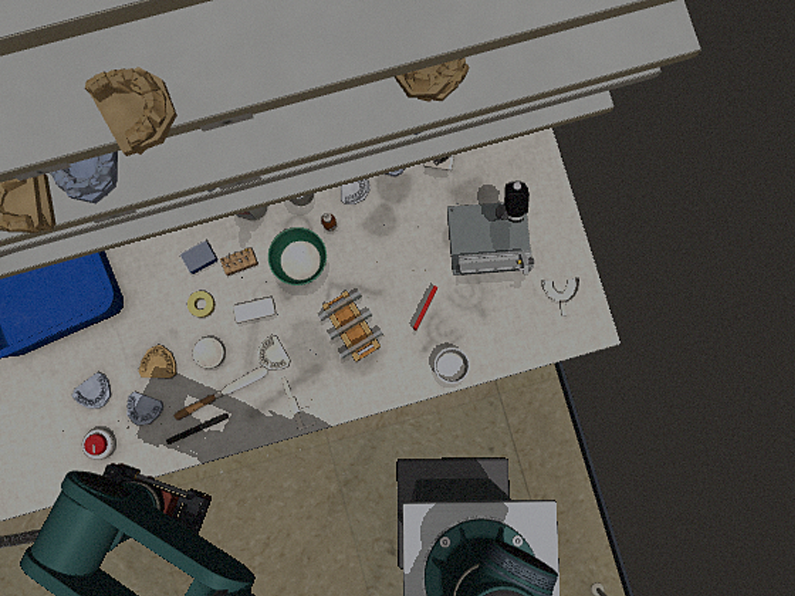

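The scene view shows the rack at about (350,295) and the reader at (525,350). The top view has the rack at (350,325) and the reader at (490,240), with the stop at its right (-y) end. Next I'll enlarge the rack and reader in one composite.

Run:
```python
from h import *
t=cv2.imread('pics/raw_t1.png'); s=cv2.imread('pics/raw_s1.png')
def c(im,x,y,w,h,W,H): return cv2.resize(im[y:y+h,x:x+w],(W,H),interpolation=cv2.INTER_CUBIC)
a=c(t,220,198,53,60,400//1,453)[:300*2]
A=np.zeros((600,800,3),np.uint8)
A[:300,:400]=c(t,215,195,80,60,400,300)   # x5
A[:300,400:]=c(t,310,140,80,60,400,300)   # x5
A[300:,:400]=c(s,210,175,80,60,400,300)   # x5
A[300:,400:]=c(s,320,210,100,75,400,300)  # x4
cv2.imwrite('pics/c1.png',A)
M=model('top')
for n,uv,z in [('rack',(247,229),.03),('bowl',(209,180),.07),('cup',(317,257),.05),('reader base TL',(315,145),0.01),('red',(299,216),.03),('rest',(345,185),.06)]: print(n,onz(M,uv,z).round(3))
```

```text
rack [0.516 0.261 0.03 ]
bowl [0.656 0.368 0.07 ]
cup [0.429 0.057 0.05 ]
reader base TL [0.772 0.053 0.01 ]
red [0.552 0.106 0.03 ]
rest [ 0.638 -0.029  0.06 ]
```

View pics/c1.png

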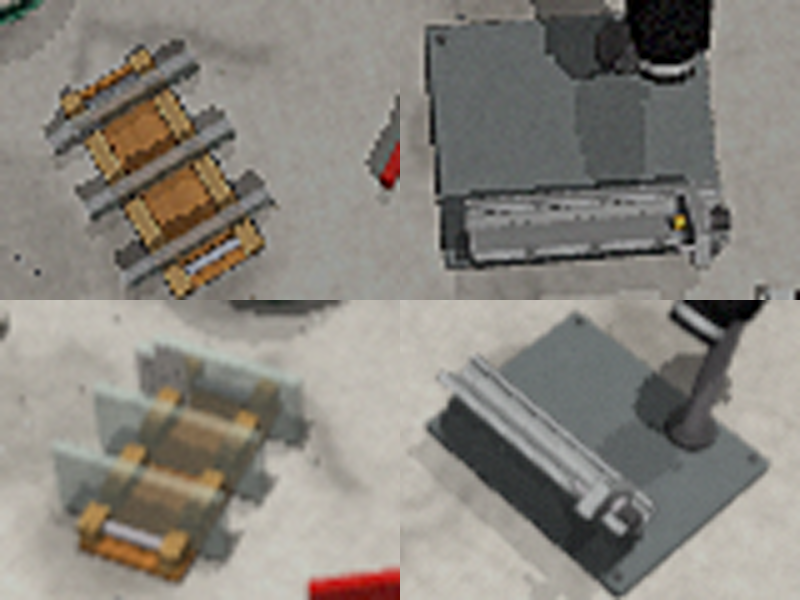

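The test plate is the far one in the rack. Its frosted, notched end points to +y (image left), at crop (140,345) in the scene view, so the label faces the robot. Next I'll get coarse numbers.

Run:
```python
from h import *
M=model('top'); S=model('scene')
print('cam',-M[3].T@M[4])
o=np.array([215,195]);P=lambda *a:onz(M,o+np.array(a)/5-.4,.058).round(4)
for a in [(50,140),(195,60),(82,205),(232,122),(125,275),(270,190)]: print(a,P(*a))
o2=np.array([310,140]);Q=lambda u,v,z:onz(M,o2+np.array([u-400,v])/5-.4,z).round(4)
print('base corners',Q(428,27,.01),Q(447,267,.01))
print('rest ends', Q(468,195,.06),Q(690,185,.06),Q(465,262,.06),Q(690,258,.06))
```

```text
cam [0.36612359 0.1541276  1.54882129]
(50, 140) [0.5324 0.3236 0.058 ]
(195, 60) [0.5782 0.239  0.058 ]
(82, 205) [0.4943 0.305  0.058 ]
(232, 122) [0.5415 0.2178 0.058 ]
(125, 275) [0.4534 0.2803 0.058 ]
(270, 190) [0.5015 0.1961 0.058 ]
base corners [0.7724 0.0525 0.01  ] [0.6239 0.0441 0.01  ]
rest ends [0.6581 0.0344 0.06  ] [ 0.6623 -0.096   0.06  ] [0.6183 0.037  0.06  ] [ 0.6189 -0.0946  0.06  ]
```

Emit:
{"fn": "servo_tool", "kwargs": {
  "series": [
    {"grip":-0.3,"xyz":[3,-2.5,0],"angular":[0,0,-0.1]},
    {"grip":-0.3,"xyz":[6,-5.0,0],"angular":[0,0,-0.2]},
    {"grip":-0.3,"xyz":[9,-8,0],"angular":[0,0,-0.3]},
    {"grip":-0.3,"xyz":[12,-11,0],"angular":[0,0,-0.4]},
    {"grip":-0.3,"xyz":[15,-14,0],"angular":[0,0,-0.5]}
  ]
}}

```text
clock: 0.52
eef_pos: [0.3564, 0.4231, 0.2443]
orientation: [[-0.655, 0.756, -0.001], [0.756, 0.655, -0.001], [-0.0, -0.001, -1.0]]
wrist_force: [0.0, -0.5, 0.4]
gripper_width: 0.0579
grip_force: 0.0
```

Emit:
{"fn": "servo_tool", "kwargs": {
  "series": [
    {"grip":-0.3,"xyz":[3.3,-2.3,0],"angular":[0,0,-0.1]},
    {"grip":-0.3,"xyz":[6.5,-4.7,0],"angular":[0,0,-0.218]},
    {"grip":-0.3,"xyz":[10,-7,-1],"angular":[0,0,-0.218]},
    {"grip":-0.3,"xyz":[13.3,-9.5,-2],"angular":[0,0,-0.218]},
    {"grip":-0.3,"xyz":[16.6,-11.9,-3],"angular":[0,0,-0.218]}
  ]
}}

```text
clock: 0.93
eef_pos: [0.5209, 0.3056, 0.2148]
orientation: [[-0.479, 0.878, -0.0], [0.878, 0.479, 0.0], [0.0, -0.0, -1.0]]
wrist_force: [0.1, 0.6, 0.4]
gripper_width: 0.0311
grip_force: 0.0
```

Emit:
{"fn": "servo_tool", "kwargs": {
  "series": [
    {"grip":-0.3,"xyz":[1.6,-1.2,-1.5],"angular":[0,0,0]},
    {"grip":-0.3,"xyz":[3.2,-2.3,-3.0],"angular":[0,0,0]},
    {"grip":-0.3,"xyz":[3.2,-2.3,-3.0],"angular":[0,0,0]}
  ]
}}

```text
clock: 1.18
eef_pos: [0.553, 0.281, 0.1819]
orientation: [[-0.477, 0.879, -0.003], [0.879, 0.477, -0.003], [-0.001, -0.004, -1.0]]
wrist_force: [0.4, 0.8, -0.6]
gripper_width: 0.0309
grip_force: 0.0
```

Run:
```python
from h import *
s=telemetry.observe(); print(s['joints'],s['eef_pos'],s['orientation'])
np.save('st1.npy',s,allow_pickle=True)
save('wrist','w1.png',s=1.42)
```

```text
[ 2.05982992e+01  2.57083104e+01  8.78084854e+01 -7.95539518e-02
  6.67076544e+01 -7.83467895e+00] [0.55300663 0.28095882 0.1818736 ] [[-4.76616538e-01  8.79105409e-01 -3.21794255e-03]
 [ 8.79110998e-01  4.76610154e-01 -2.57185120e-03]
 [-7.27224205e-04 -4.05471550e-03 -9.99991515e-01]]
```

View pics/w1.png

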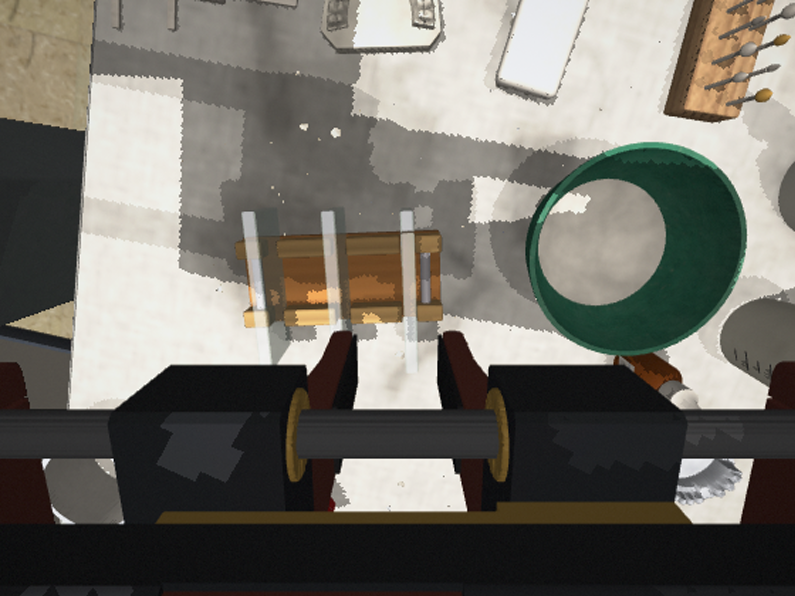

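The test plate is the rightmost one, with its top edge running from (406,211) to (412,372). The bowl is well to the right. I'll enlarge the plate to confirm the frosted and notched end.

Run:
```python
from h import *
im=cv2.imread('pics/raw_w1.png')[140:270,160:320]
cv2.imwrite('pics/c2.png',cv2.resize(im,None,fx=4.6,fy=4.6,interpolation=cv2.INTER_CUBIC))
```

```text
(no output)
```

View pics/c2.png

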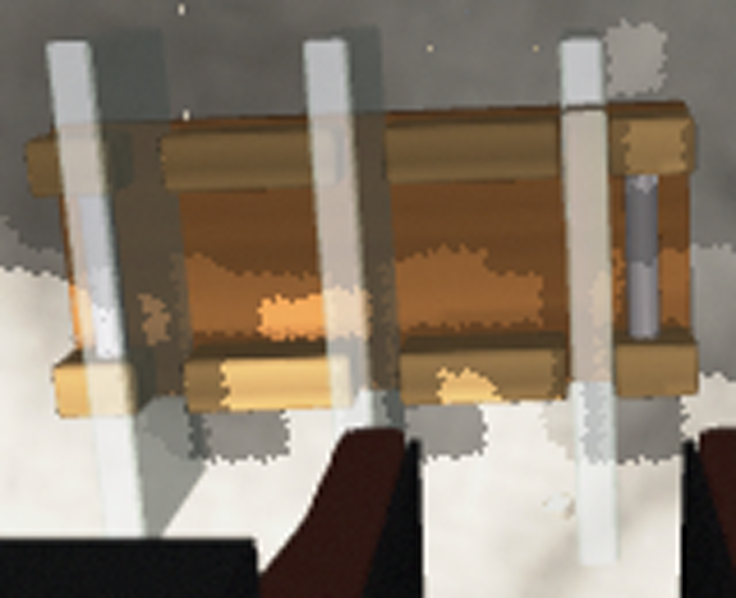

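The notch is confirmed: the rightmost plate has a step at crop row 105 on its upper (+y) end. I'll compute the plate position and a first reader estimate.

Run:
```python
from h import *
s=np.load('st1.npy',allow_pickle=True).item(); M=model('wrist',s)
P=lambda u,v,z:onz(M,np.array([160+u/4.6-.4,140+v/4.6-.4]),z)
a=P(585,105,.058);b=P(598,562,.058);print(a,b,np.linalg.norm(a-b),'notch end',P(581,38,.046))
d=(b-a)/np.linalg.norm(b-a);print('heading',np.degrees(np.arctan2(d[1],d[0])))
c=b-.05*d;print('centre',c,'grasp +12',c+.012*d)
for u0,v0,u1,v1 in [(325,40,373,425),(68,42,126,538)]:
    q=P(u0,v0,.058);r=P(u1,v1,.058);print(q,r,np.degrees(np.arctan2(*(r-q)[1::-1])))
```

```text
[0.53878589 0.31821189 0.058     ] [0.58356638 0.24183554 0.058     ] 0.08853608666815853 notch end [0.53295148 0.32777505 0.046     ]
heading -59.61632318168691
centre [0.55827698 0.28496843 0.058     ] grasp +12 [0.56434644 0.27461654 0.058     ]
[0.49251075 0.30624887 0.058     ] [0.53247024 0.2459559  0.058     ] -56.46536342615129
[0.4523423  0.28409338 0.058     ] [0.50070984 0.20252469 0.058     ] -59.33345934607202
```

```bash
cat > kin.py <<'E'
import numpy as np
from scipy.spatial.transform import Rotation as Ro
from scipy.optimize import least_squares
S=[([63.1905,20.594,86.592,0,72.908,-6.594],[.20707,.56252,.2439],[[-.9384,.34555,-.000736],[.34555,.9384,-.00147],[.00018,-.00163,-1]]),
([20.5983,25.7083,87.8085,-.0796,66.7077,-7.8347],[.553007,.280959,.181874],[[-.476617,.879105,-.003218],[.879111,.47661,-.00257],[-.00073,-.00405,-1]])]
E=lambda s,a:Ro.from_euler(s,a,degrees=True).as_matrix()
def rot(q): return E('z',q[0])@E('y',q[1]+q[2])@E('z',q[3])@E('y',q[4])@E('z',q[5])
C=None
def cset():
    return rot(S[0][0]).T@np.array(S[0][2])
C=np.round(cset())
def fk(q,p):
    d1,a1,oy,L2,a3,L3,d6=p
    v=np.array([a1,oy,0])+E('y',q[1])@[0,0,L2]+E('y',q[1]+q[2])@(np.array([a3,0,L3])+E('z',q[3])@E('y',q[4])@[0,0,d6])
    return E('z',q[0])@v+[0,0,d1], rot(q)@C
p0=np.array([.15,.0,.069,.42,.0,.40,.25])
def fit():
    f=lambda p:np.r_[np.concatenate([fk(q,p)[0]-x for q,x,_ in S])*1000,(p-p0)*2]
    r=least_squares(f,p0); return r.x
lo=np.array([-170.27,-57.76,12.27,-55.21,11.17,-170.74]);hi=np.array([170.27,135,136.19,235.2,155.16,170.74])
def ik(x,R,p,q0,bound=True):
    f=lambda q:np.r_[(fk(q,p)[0]-x)*10,(Ro.from_matrix(R.T@fk(q,p)[1])).as_rotvec()]
    kw=dict(bounds=(lo-1e-3,hi+1e-3)) if bound else {}
    r=least_squares(f,q0,x_scale=30.,**kw); return r.x,r.cost
E
cat > ch.py <<'E'
from kin import *
print(C, [np.round(rot(q)@C-np.array(R),3).max() for q,_,R in S])
p=fit();print(p.round(3),[((fk(q,p)[0]-x)*1000).round(1) for q,x,_ in S])
psi=2.5;yR=E('z',psi);up=yR@[-.7071,0,.7071];n=yR@[.7071,0,.7071];ly=yR@[0,1,0]
rc=np.array([.645,-.03,.06])
for al in (-30,-20,-10,0,10,20,30):
  a=np.radians(al); tz=-up*np.cos(a)+ly*np.sin(a)
  for sg in (-1,1):
    ty=sg*n; tx=np.cross(ty,tz); R=np.c_[tx,ty,tz]
    g=rc+4e-3*n+12e-3*ly+up*.049; x=g-tz*.003
    for nm,q0 in (('n',[-10,20,90,5,30,165 if sg<0 else -5]),('n-',[-10,20,90,5,30,-165 if sg<0 else -5]),('f',[-10,30,125,180,20,-5 if sg<0 else 165])):
      q,c=ik(x,R,p,q0)
      if c<1e-5: print(al,sg,nm,q.round(0),c)
# rack options
y=E('z',-59.6)@[1,0,0]
for al in (-30,-20,0,20,30):
  a=np.radians(al); tz=np.array([0,0,-1])*np.cos(a)+y*np.sin(a); xP=np.cross(y,[0,0,1])
  for sg in (-1,1):
    ty=sg*xP;R=np.c_[np.cross(ty,tz),ty,tz]
    for j6 in (-5,165,-165):
      q,c=ik(np.array([.564,.275,.061]),R,p,[20,30,90,0,60,j6])
      if c<1e-5: print('rack',al,sg,q.round(0),c)
E
python3 ch.py
```

```text
[[ 0. -1.  0.]
 [ 1.  0. -0.]
 [ 0.  0.  1.]] [np.float64(-0.0), np.float64(-0.0)]
[ 0.182  0.012  0.069  0.444 -0.02   0.441  0.243] [array([ 0.1, -0. , -0. ]), array([-0. ,  0.1,  0. ])]
0 -1 n [-13.  18. 124. 119.  12.  50.] 1.1211174356877371e-29
0 -1 f [-13.  18. 124. 119.  12.  50.] 3.958618892902991e-29
0 1 n [ -13.   18.  124.  119.   12. -130.] 1.0199498781848992e-22
0 1 n- [ -13.   18.  124.  119.   12. -130.] 1.0199498781848992e-22
10 -1 n [-18.  19. 123.  95.  24.  69.] 3.98735742354501e-30
10 -1 f [-18.  19. 123.  95.  24.  69.] 2.565793815195592e-29
10 1 n [ -18.   19.  123.   95.   24. -111.] 3.77836486834342e-29
10 1 n- [ -18.   19.  123.   95.   24. -111.] 3.77836486834342e-29
20 -1 n [-22.  21. 121.  85.  36.  74.] 3.7042220269934126e-30
20 -1 f [-22.  21. 121.  85.  36.  74.] 8.239055651542476e-30
20 1 n [ -22.   21.  121.   85.   36. -106.] 3.550405730411051e-28
20 1 n- [ -22.   21.  121.   85.   36. -106.] 3.550405730411051e-28
30 -1 n [-26.  25. 117.  80.  48.  76.] 6.305417840951126e-29
30 -1 f [-26.  25. 117.  80.  48.  76.] 1.5525924009913885e-30
30 1 n [ -26
[... 933 characters left out ...]
.   0.  53. -11.] 9.476718313876522e-30
rack 0 1 [ 20.  34.  93.   0.  53. 169.] 8.900286148600256e-17
rack 0 1 [ 20.  34.  93.   0.  53. 169.] 3.3946884580264747e-16
rack 20 -1 [ 27.  35.  94. -25.  53.  12.] 5.832894224989273e-19
rack 20 -1 [ 27.  35.  94. -25.  53.  12.] 3.6716850499805296e-21
rack 20 -1 [ 27.  35.  94. -25.  53.  12.] 1.8874004824118565e-28
rack 20 1 [  27.   35.   94.  -25.   53. -168.] 2.550446099173723e-30
rack 30 -1 [ 31.  36.  94. -37.  56.  23.] 9.392617013597264e-29
rack 30 -1 [ 31.  36.  94. -37.  56.  23.] 8.348447966144581e-20
rack 30 -1 [ 31.  36.  94. -37.  56.  23.] 3.4859846447437007e-22
rack 30 1 [  31.   36.   94.  -37.   56. -157.] 6.5507119120193454e-24
```

Emit:
{"fn": "servo_tool", "kwargs": {
  "series": [
    {"grip":-0.3,"xyz":[0,-3.9,0.6],"angular":[0,0,0]},
    {"grip":-0.3,"xyz":[0,-7.8,1.2],"angular":[0,0,0]},
    {"grip":-0.3,"xyz":[0,-11.7,1.8],"angular":[0,0,0]},
    {"grip":-0.3,"xyz":[0,-15.6,2.4],"angular":[0,0,0]},
    {"grip":-0.3,"xyz":[0,-19.5,3],"angular":[0,0,0]}
  ]
}}

```text
clock: 1.65
eef_pos: [0.5506, 0.0889, 0.2163]
orientation: [[-0.481, 0.877, 0.0], [0.877, 0.481, 0.0], [0.0, 0.0, -1.0]]
wrist_force: [0.5, -0.2, 0.1]
gripper_width: 0.0306
grip_force: 0.0
```

Emit:
{"fn": "servo_tool", "kwargs": {
  "series": [
    {"grip":-0.3,"xyz":[0,-4,0],"angular":[0,0,0]},
    {"grip":-0.3,"xyz":[0,-8,0],"angular":[0,0,0]},
    {"grip":-0.3,"xyz":[0,-12,0],"angular":[0,0,0]},
    {"grip":-0.3,"xyz":[0,-16,0],"angular":[0,0,0]},
    {"grip":-0.3,"xyz":[0,-16,0],"angular":[0,0,0]}
  ]
}}

```text
clock: 2.07
eef_pos: [0.5519, -0.0762, 0.2163]
orientation: [[-0.476, 0.879, 0.002], [0.879, 0.476, -0.003], [-0.004, -0.0, -1.0]]
wrist_force: [0.4, -0.1, -0.2]
gripper_width: 0.0307
grip_force: 0.0
```

Run:
```python
from h import *
s=telemetry.observe(); print(s['clock'],s['joints'].round(3).tolist(),s['eef_pos'].round(5).tolist(),s['orientation'].round(5).tolist())
np.save('st2.npy',s,allow_pickle=True)
save('wrist','w2.png',s=1.42)
```

```text
2.0667 [-14.859, 18.586, 93.992, -0.171, 67.28, -43.24] [0.55188, -0.07617, 0.21631] [[-0.47634, 0.87926, 0.00169], [0.87925, 0.47634, -0.0033], [-0.00371, -9e-05, -0.99999]]
```

View pics/w2.png

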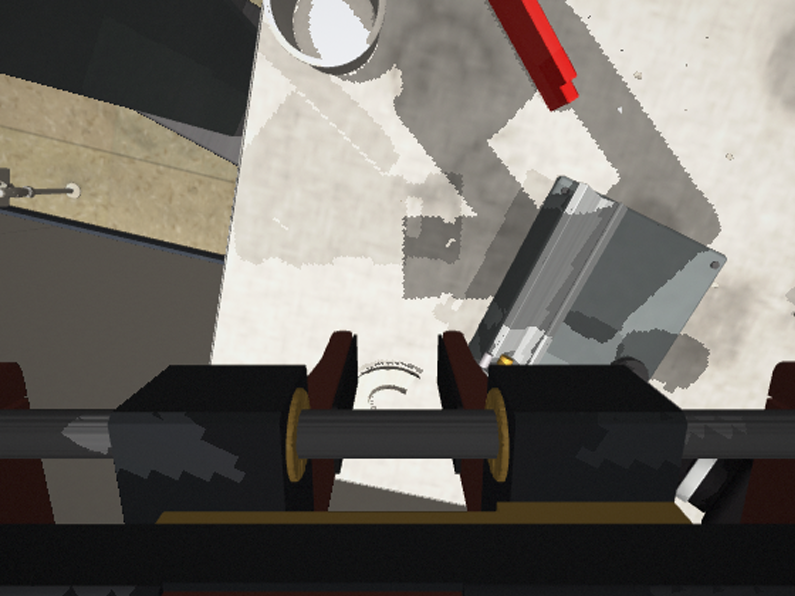

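The rest runs from about (595,185) to (505,360), and the base corners are at (562,177) and (724,258). The yellow trigger is at (503,362). I'll enlarge this area.

Run:
```python
from h import *
im=cv2.imread('pics/raw_w2.png')[118:266,320:517]
cv2.imwrite('pics/c3.png',cv2.resize(im,None,fx=4,fy=4,interpolation=cv2.INTER_CUBIC))
```

```text
(no output)
```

View pics/c3.png

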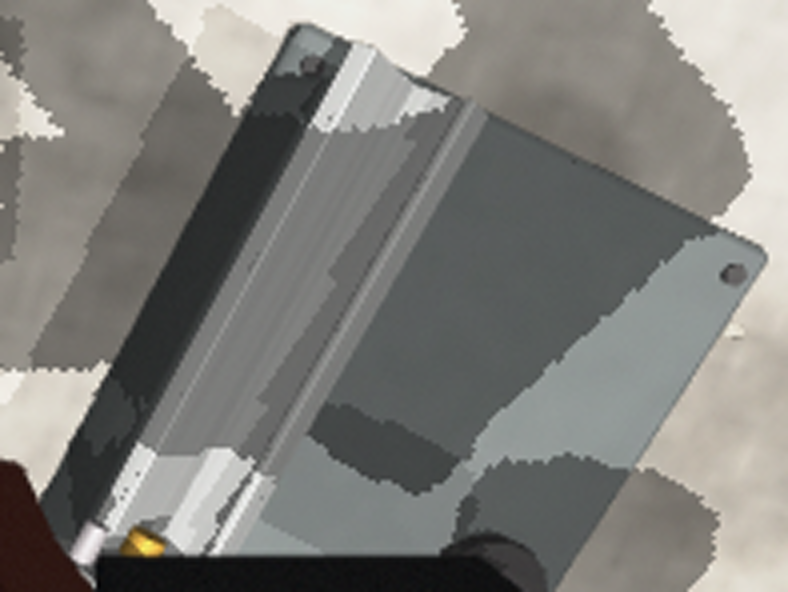

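```bash
cat > rd.py <<'E'
from h import *
from kin import E
s=np.load('st2.npy',allow_pickle=True).item(); M=model('wrist',s)
px=lambda u,v:np.array([320+u/4-.4,118+v/4-.4])
z=.0798
A=onz(M,px(376,50),z);B=onz(M,px(155,450),z)
d=(A-B)/np.linalg.norm(A-B);psi=np.degrees(np.arctan2(-d[0],d[1]));print(A,B,'psi',psi)
R=E('z',psi); org=A-R@[-.0498,.075,.0798]; print('origin',org,'corner',org+R@[-.03,0,.06])
def pr(x,y,z): return ((proj(M,org+R@np.array([x,y,z])/1e3)[0]+.4-[320,118])*4).round(0)
for n,p in dict(backtop75=(-49.8,75,79.8),corner75=(-30,75,60),ledgeout=(-20.8,75,69.2),liptop=(-25,75,73.4),liptop_out3=(-23,75,75.5),trig=(-30+5.7*0-12.7+4*.707,-43.5,60+12.7+2.8),stopfoot=(-30,-50.5,60),liptop0=(-25,-40,73.4),corner0=(-30,-40,60)).items(): print(n,pr(*p))
for c in [(295,25),(768,262)]:
  for zz in (.008,.012): print('base corner in reader',(R.T@(onz(M,px(*c),zz)-org)).round(4))
T=model('top');print('top: trig,backtop75,backtop-75,liptop75,-40',*[((proj(T,org+R@np.array(p)/1e3)[0]+.4-[310,140])*5+[400,0]).round() for p in [(-40,-43.5,75.5),(-49.8,75,79.8),(-49.8,-75,79.8),(-25,75,73.4),(-25,-40,73.4)]])
S=model('scene');print('scene:',*[((proj(S,org+R@np.array(p)/1e3)[0]+.4-[320,210])*4+[400,300]).round() for p in [(-40,-43.5,75.5),(-49.8,75,79.8),(-49.8,-75,79.8),(-25,75,73.4),(-25,-40,73.4)]])
E
python3 rd.py
```

```text
[0.62051557 0.03495498 0.0798    ] [ 0.62638055 -0.06290539  0.0798    ] psi 3.4297568857546508
origin [ 6.74713235e-01 -3.69314119e-02 -1.38777878e-17] corner [ 0.64476697 -0.03872616  0.06      ]
backtop75 [376.  50.]
corner75 [415.  87.]
ledgeout [469. 106.]
liptop [462.  99.]
liptop_out3 [474. 104.]
trig [146. 536.]
stopfoot [153. 552.]
liptop0 [206. 545.]
corner0 [173. 516.]
base corner in reader [-0.0456  0.0836  0.008 ]
base corner in reader [-0.0469  0.0829  0.012 ]
base corner in reader [0.1054 0.0837 0.008 ]
base corner in reader [0.1024 0.0831 0.012 ]
top: trig,backtop75,backtop-75,liptop75,-40 [673. 222.] [471. 252.] [730. 234.] [467. 212.] [664. 198.]
scene: [595. 489.] [442. 371.] [626. 529.] [469. 357.] [607. 473.]
```

```bash
cat >> kin.py <<'E'
S.append(([-14.859,18.586,93.992,-.171,67.28,-43.24],[.55188,-.07617,.21631],[[-0.47634,0.87926,0.00169],[0.87925,0.47634,-0.0033],[-0.00371,-9e-05,-0.99999]]))
AL=np.radians(15); TZ=np.array([0,np.sin(AL),-np.cos(AL)]); TY=np.array([-1.,0,0])
RT=np.c_[np.cross(TY,TZ),TY,TZ]          # tool axes in plate frame
PT=np.array([0,.012,.0515])-.003*TZ      # TCP in plate frame
def tcp(o,RP): return o+RP@PT, RP@RT
# rack plate
yR=E('z',-59.62)@[1,0,0]; RPk=np.c_[np.cross(yR,[0,0,1]),yR,[0,0,1]]; ok=np.array([.55828,.28497,.008])
# reader
PSI=3.43; Q=E('z',PSI); RPr=Q@np.c_[[.70711,0,.70711],[0,1,0],[-.70711,0,.70711]]; rc=np.array([.6447,-.040,.06])
def pr(nrm,y,up): return rc+RPr@np.array([nrm,y,up])
def delta(x,R,s):
    return ((x-np.array(s['eef_pos']))*100).round(2), Ro.from_matrix(R@np.array(s['orientation']).T).as_rotvec().round(4)
E
cat > plan.py <<'E'
from kin import *
from cell import telemetry
s=telemetry.observe()
p=fit();print(p.round(4),[((fk(q,p)[0]-x)*1000).round(1) for q,x,_ in S])
xg,Rg=tcp(ok,RPk);print('grasp',xg.round(4),'pregrasp delta',delta(xg+[0,0,.05],Rg,s))
q1,c1=ik(xg+[0,0,.12],Rg,p,[24,20,90,-20,60,7]);print(q1.round(1),c1)
xi,Ri=tcp(pr(.006,.022,.040),RPr);q2,c2=ik(xi,Ri,p,[-20,20,120,90,30,72]);print('insert',xi.round(4),q2.round(1),c2)
xh,Rh=tcp(pr(.004,0,0),RPr);q3,c3=ik(xh,Rh,p,q2);print('home',xh.round(4),q3.round(1),c3)
cor=np.array([[0,a,b] for a in(-.05,.05) for b in (0,.05)])
Rp,xp=None,None
for t in np.linspace(0,1,11):
    x,R=fk(q1+(q2-q1)*t,p); RP=R@RT.T; o=x-RP@PT; k=o+cor@RP.T
    a=0 if Rp is None else np.degrees(Ro.from_matrix(R@Rp.T).magnitude())
    print(t.round(1),x.round(3),'turn',round(float(a)),'low corner',k[k[:,2].argmin()].round(3),'xmax',k[:,0].max().round(3)); Rp=R
E
python3 plan.py
```

```text
[2.042e-01 6.000e-04 6.880e-02 6.077e-01 1.106e-01 4.337e-01 2.954e-01] [array([ 0.1, -0. ,  0. ]), array([0. , 0. , 0.1]), array([ 0. ,  0.1, -0.1])]
grasp [0.564  0.2753 0.0624] pregrasp delta (array([  1.23,  34.84, -10.37]), array([-0.2274, -0.1275,  0.0338]))
[ 26.7  26.7  87.7 -16.5  65.6   3.2] 9.594144535012559e-29
insert [ 0.5803 -0.0106  0.131 ] [-24.5  24.3 123.2  94.2  33.4  61.6] 3.812507737885035e-28
home [ 0.6085 -0.0309  0.1013] [-25.4  29.5 120.2  96.6  34.   57.9] 1.9426612862385362e-25
0.0 [0.564 0.275 0.182] turn 0 low corner [0.533 0.328 0.128] xmax 0.584
0.1 [0.545 0.263 0.155] turn 18 low corner [0.553 0.236 0.094] xmax 0.555
0.2 [0.533 0.255 0.137] turn 19 low corner [0.531 0.237 0.073] xmax 0.535
0.3 [0.528 0.248 0.128] turn 20 low corner [0.519 0.241 0.062] xmax 0.551
0.4 [0.532 0.238 0.125] turn 20 low corner [0.519 0.244 0.06 ] xmax 0.577
0.5 [0.543 0.22  0.127] turn 21 low corner [0.53  0.24  0.065] xmax 0.607
0.6 [0.558 0.194 0.131] turn 21 low corner [0.549 0.225 0.073] xmax 0.635
0.7 [0.574 0.156 0.135] turn 21 low corner [0.573 0.196 0.082] xmax 0.655
0.8 [0.585 0.108 0.137] turn 22 low corner [0.596 0.153 0.089] xmax 0.662
0.9 [0.589 0.051 0.136] turn 22 low corner [0.612 0.097 0.093] xmax 0.651
1.0 [ 0.58  -0.011  0.131] turn 22 low corner [0.616 0.03  0.093] xmax 0.622
```

Emit:
{"fn": "servo_tool", "kwargs": {
  "series": [
    {"grip":-0.3,"xyz":[0.2,4,0],"angular":[-0.05,-0.03,0.007]},
    {"grip":-0.3,"xyz":[0.4,8,0],"angular":[-0.1,-0.055,0.015]},
    {"grip":-0.3,"xyz":[0.6,12,0],"angular":[-0.15,-0.085,0.022]},
    {"grip":-0.3,"xyz":[0.8,16,0],"angular":[-0.2,-0.11,0.03]},
    {"grip":-0.3,"xyz":[1.0,20,0],"angular":[-0.2274,-0.1275,0.0338]}
  ]
}}

```text
clock: 2.53
eef_pos: [0.5599, 0.1332, 0.216]
orientation: [[-0.493, 0.86, 0.132], [0.83, 0.51, -0.223], [-0.26, -0.0, -0.966]]
wrist_force: [0.3, 0.4, -0.3]
gripper_width: 0.0307
grip_force: 0.0
```

Emit:
{"fn": "servo_tool", "kwargs": {
  "series": [
    {"grip":-0.3,"xyz":[0,4,-1],"angular":[0,0,0]},
    {"grip":-0.3,"xyz":[0,8,-2.5],"angular":[0,0,0]},
    {"grip":-0.3,"xyz":[0.1,12,-5],"angular":[0,0,0]},
    {"grip":-0.3,"xyz":[0.1,14.8,-8],"angular":[0,0,0]},
    {"grip":-0.3,"xyz":[0.1,14.8,-9.5],"angular":[0,0,0]}
  ]
}}

```text
clock: 2.95
eef_pos: [0.5606, 0.2845, 0.1187]
orientation: [[-0.496, 0.858, 0.131], [0.83, 0.513, -0.219], [-0.255, 0.0, -0.967]]
wrist_force: [-0.6, -0.8, 0.0]
gripper_width: 0.0308
grip_force: 0.0
```

Emit:
{"fn": "servo_tool", "kwargs": {
  "series": [
    {"grip":-0.3,"xyz":[0,0,0],"angular":[0,0,0]},
    {"grip":-0.3,"xyz":[0,0,0],"angular":[0,0,0]}
  ]
}}

```text
clock: 3.12
eef_pos: [0.5604, 0.2784, 0.1197]
orientation: [[-0.495, 0.86, 0.128], [0.83, 0.511, -0.224], [-0.258, -0.005, -0.966]]
wrist_force: [-0.6, 0.5, 0.3]
gripper_width: 0.0306
grip_force: 0.0
```

Run:
```python
from h import *
from kin import *
s=telemetry.observe();print(s['clock'],s['joints'].round(2).tolist(),s['eef_pos'],s['joint_velocities'].round(2))
xg,Rg=tcp(ok,RPk);print(delta(xg,Rg,s))
np.save('st3.npy',s,allow_pickle=True)
save('wrist','w3.png',(150,120,200,150),4)
```

```text
3.1167 [28.58, 30.93, 90.87, -17.47, 59.1, 6.95] [0.56043134 0.27838838 0.11965085] [-2.03 -2.11 -1.28 -0.45  0.19 -0.44]
(array([ 0.35, -0.31, -5.73]), array([ 0.0013, -0.0047, -0.0062]))
```

View pics/w3.png

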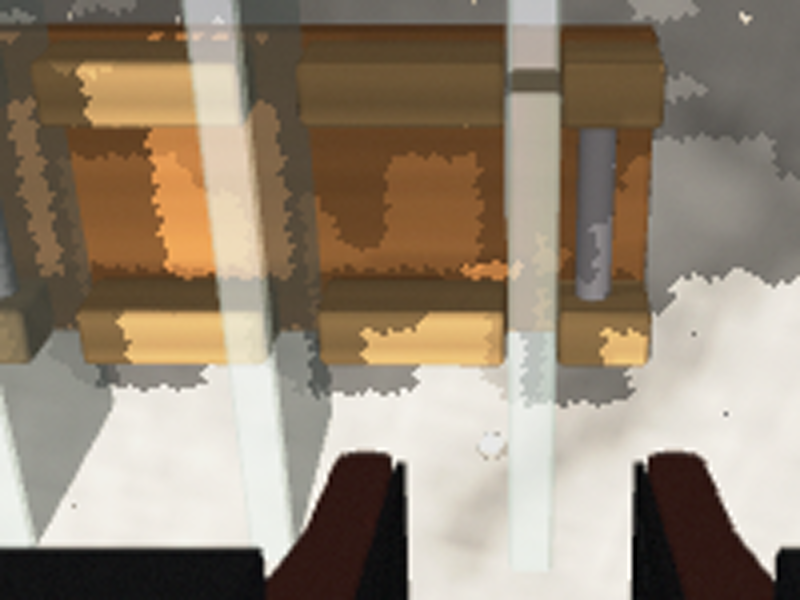

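The plate's top edge runs from the notch step at crop (535,92) to the clear end at (530,570), between the fingers. I'll remeasure it from here.

Run:
```python
from h import *
from kin import *
s=np.load('st3.npy',allow_pickle=True).item(); M=model('wrist',s)
P=lambda u,v,z:onz(M,np.array([150+u/4-.4,120+v/4-.4]),z)
a=P(533,92,.058);b=P(530,570,.058);d=(b-a)/np.linalg.norm(b-a)
print(np.linalg.norm(a-b),np.degrees(np.arctan2(d[1],d[0])),'centre',b-.05*d,a+.038*d, 'old',ok)
c=b-.05*d; n=(RPk.T@(c-ok));print('shift in plate axes',n)
```

```text
0.08773974400882491 -59.35591786156282 centre [0.55816654 0.28471992 0.058     ] [0.55829919 0.28449601 0.058     ] old [0.55828 0.28497 0.008  ]
shift in plate axes [0.00022436 0.00015836 0.05      ]
```

Emit:
{"fn": "servo_tool", "kwargs": {
  "series": [
    {"grip":-0.3,"xyz":[0,0,-1],"angular":[0,0,0]},
    {"grip":-0.3,"xyz":[0,0,-2],"angular":[0,0,-0.006]},
    {"grip":-0.3,"xyz":[0,0,-3],"angular":[0,0,-0.006]},
    {"grip":-0.3,"xyz":[0,0,-3],"angular":[0,0,-0.006]},
    {"grip":-0.3,"xyz":[0,0,-3],"angular":[0,0,-0.006]}
  ]
}}

```text
clock: 3.58
eef_pos: [0.5622, 0.2762, 0.0895]
orientation: [[-0.487, 0.864, 0.127], [0.835, 0.503, -0.224], [-0.258, -0.003, -0.966]]
wrist_force: [0.4, 0.8, -0.0]
gripper_width: 0.0305
grip_force: 0.0
```

Run:
```python
from kin import *
from cell import telemetry
s=telemetry.observe();print(s['clock'],s['joints'].round(2).tolist(),s['eef_pos'],s['joint_velocities'].round(2))
xg,Rg=tcp(ok,RPk);print(delta(xg,Rg,s))
```

```text
3.5833 [28.33, 33.15, 92.0, -18.13, 55.91, 8.48] [0.56215631 0.27620854 0.08951608] [ 0.2  -0.62 -0.94 -0.07  0.18 -0.06]
(array([ 0.18, -0.09, -2.71]), array([ 0.0007, -0.0035,  0.0034]))
```

Emit:
{"fn": "servo_tool", "kwargs": {
  "series": [
    {"grip":-0.3,"xyz":[0.15,-0.1,-1.4],"angular":[0,0,0.003]},
    {"grip":-0.3,"xyz":[0.15,-0.1,-2.7],"angular":[0,0,0.003]},
    {"grip":-0.3,"xyz":[0.15,-0.1,-2.7],"angular":[0,0,0.003]},
    {"grip":-0.3,"xyz":[0.15,-0.1,-2.7],"angular":[0,0,0.003]}
  ]
}}

```text
clock: 3.92
eef_pos: [0.5634, 0.2756, 0.0624]
orientation: [[-0.49, 0.863, 0.127], [0.833, 0.506, -0.224], [-0.258, -0.004, -0.966]]
wrist_force: [0.8, 0.5, 0.6]
gripper_width: 0.0311
grip_force: 0.0
```

Emit:
{"fn": "servo_tool", "kwargs": {
  "series": [
    {"grip":-1,"xyz":[0,0,0],"angular":[0,0,0]},
    {"grip":-1,"xyz":[0,0,0],"angular":[0,0,0]},
    {"grip":-1,"xyz":[0,0,0],"angular":[0,0,0]},
    {"grip":-1,"xyz":[0,0,0],"angular":[0,0,0]},
    {"grip":-1,"xyz":[0,0,0],"angular":[0,0,0]}
  ],
  "squeeze": 30
}}

```text
clock: 4.33
eef_pos: [0.5644, 0.2763, 0.0638]
orientation: [[-0.489, 0.862, 0.13], [0.833, 0.506, -0.223], [-0.258, -0.001, -0.966]]
wrist_force: [-0.1, 0.3, 1.1]
gripper_width: 0.0076
grip_force: 30.0
```

Run:
```python
from kin import *
from cell import telemetry
s=telemetry.observe();print(s['clock'],s['joints'].round(2).tolist(),s['eef_pos'],s['joint_velocities'].round(2),s['gripper_width'])
xg,Rg=tcp(ok,RPk);print(delta(xg,Rg,s))
np.save('stg.npy',s,allow_pickle=True)
```

```text
4.3333 [28.25, 35.16, 92.8, -18.82, 53.03, 9.33] [0.56440263 0.27631706 0.06376564] [ 0.04 -0.02  0.03 -0.06 -0.    0.03] 0.00758182048394217
(array([-0.04, -0.1 , -0.14]), array([-0.0005, -0.0012, -0.0006]))
```

```bash
cat > path.py <<'E'
from kin import *
for f in('st3','stg'):
    s=np.load(f+'.npy',allow_pickle=True).item(); S.append((s['joints'],s['eef_pos'],s['orientation']))
s=np.load('stg.npy',allow_pickle=True).item(); p=fit();print(p.round(3))
x0=np.array(s['eef_pos'])+[0,0,.18];R0=np.array(s['orientation'])
x1,R1=tcp(pr(.0065,.022,.10),RPr); print('goal',x1.round(3))
q0,_=ik(x0,R0,p,s['joints']);q1,c=ik(x1,R1,p,[-20,20,120,90,30,72]);print(q0.round(),q1.round(),c)
N=30;P=[(x0,R0)];q=q0
cor=np.array([[0,a,b] for a in(-.05,.05) for b in (0,.05)])
for i in range(1,N+1):
    t=i/N; x=x0+(x1-x0)*t; R=fk(q0+(q1-q0)*t,p)[1]
    qn,c=ik(x,R,p,q0+(q1-q0)*t); 
    RP=R@RT.T;k=x-RP@PT+cor@RP.T
    if i%5==0 or np.abs(qn-q).max()>9 or c>1e-6: print(i,qn.round(),np.abs(qn-q).max().round(1),'%.0e'%c,'zmin',k[:,2].min().round(3))
    q=qn;P.append((x,R))
for b in range(0,N,5):
    print([{"grip":-1,"xyz":((P[b+j][0]-P[b][0])*100).round(2).tolist(),"angular":Ro.from_matrix(P[b+j][1]@P[b][1].T).as_rotvec().round(3).tolist()} for j in range(1,6)])
print(np.degrees([Ro.from_matrix(P[i+1][1]@P[i][1].T).magnitude() for i in range(N)]).max())
E
python3 path.py
```

```text
[0.266 0.    0.069 0.611 0.112 0.434 0.359]
goal [ 0.538 -0.013  0.174]
[ 28.  24.  84. -16.  73.   2.] [-34.  18. 131.  88.  39.  60.] 3.0156853798019494e-23
5 [15. 22. 86.  1. 73.  9.] 3.3 3e-29 zmin 0.169
10 [ 1. 21. 92. 17. 71. 19.] 3.0 1e-23 zmin 0.155
15 [-12.  20. 100.  32.  66.  29.] 3.0 2e-20 zmin 0.147
20 [-23.  19. 111.  47.  59.  39.] 3.1 7e-19 zmin 0.142
25 [-32.  19. 122.  65.  49.  49.] 3.8 7e-25 zmin 0.14
30 [-34.  18. 131.  88.  39.  60.] 5.1 9e-24 zmin 0.135
[{'grip': -1, 'xyz': [-0.09, -0.96, -0.23], 'angular': [0.054, 0.024, -0.083]}, {'grip': -1, 'xyz': [-0.17, -1.93, -0.47], 'angular': [0.106, 0.048, -0.168]}, {'grip': -1, 'xyz': [-0.26, -2.89, -0.7], 'angular': [0.159, 0.07, -0.256]}, {'grip': -1, 'xyz': [-0.35, -3.86, -0.93], 'angular': [0.21, 0.092, -0.347]}, {'grip': -1, 'xyz': [-0.43, -4.82, -1.17], 'angular': [0.261, 0.112, -0.441]}]
[{'grip': -1, 'xyz': [-0.09, -0.96, -0.23], 'angular': [0.049, 0.021, -0.096]}, {'grip': -1, 'xyz': [-0.17, -1.93, -0.47], 'angular': [0.097, 0.042, -0.194]}, {'grip': -1, 'xyz': [-0.26, -2.89, -0.7], 'angular': [0.145, 0.062,
[... 1061 characters left out ...]
 -1.93, -0.47], 'angular': [0.085, 0.047, -0.233]}, {'grip': -1, 'xyz': [-0.26, -2.89, -0.7], 'angular': [0.128, 0.071, -0.351]}, {'grip': -1, 'xyz': [-0.35, -3.86, -0.93], 'angular': [0.171, 0.095, -0.469]}, {'grip': -1, 'xyz': [-0.43, -4.82, -1.17], 'angular': [0.215, 0.118, -0.587]}]
[{'grip': -1, 'xyz': [-0.09, -0.96, -0.23], 'angular': [0.044, 0.023, -0.119]}, {'grip': -1, 'xyz': [-0.17, -1.93, -0.47], 'angular': [0.089, 0.046, -0.238]}, {'grip': -1, 'xyz': [-0.26, -2.89, -0.7], 'angular': [0.135, 0.069, -0.358]}, {'grip': -1, 'xyz': [-0.35, -3.86, -0.93], 'angular': [0.181, 0.092, -0.478]}, {'grip': -1, 'xyz': [-0.43, -4.82, -1.17], 'angular': [0.228, 0.113, -0.599]}]
7.508548208038226
```

Emit:
{"fn": "servo_tool", "kwargs": {
  "series": [
    {"grip":-1,"xyz":[0,0,2],"angular":[0,0,0]},
    {"grip":-1,"xyz":[0,0,5],"angular":[0,0,0]},
    {"grip":-1,"xyz":[0,0,9],"angular":[0,0,0]},
    {"grip":-1,"xyz":[0,0,13],"angular":[0,0,0]},
    {"grip":-1,"xyz":[0,0,17],"angular":[0,0,0]}
  ]
}}

```text
clock: 4.75
eef_pos: [0.5634, 0.276, 0.2348]
orientation: [[-0.49, 0.862, 0.128], [0.833, 0.506, -0.223], [-0.257, -0.003, -0.966]]
wrist_force: [0.4, 0.3, -1.6]
gripper_width: 0.0075
grip_force: 30.0
```

Emit:
{"fn": "servo_tool", "kwargs": {
  "series": [
    {"grip":-1,"xyz":[0,0,1],"angular":[0,0,0]},
    {"grip":-1,"xyz":[0,0,1],"angular":[0,0,0]}
  ]
}}

```text
clock: 4.92
eef_pos: [0.5662, 0.2773, 0.2477]
orientation: [[-0.488, 0.862, 0.136], [0.834, 0.506, -0.219], [-0.258, 0.007, -0.966]]
wrist_force: [0.0, 0.8, -1.0]
gripper_width: 0.0081
grip_force: 30.0
```

Emit:
{"fn": "servo_tool", "kwargs": {
  "series": [
    {"grip":-1,"xyz":[-0.09,-0.96,-0.23],"angular":[0.054,0.024,-0.083]},
    {"grip":-1,"xyz":[-0.17,-1.93,-0.47],"angular":[0.106,0.048,-0.168]},
    {"grip":-1,"xyz":[-0.26,-2.89,-0.7],"angular":[0.159,0.07,-0.256]},
    {"grip":-1,"xyz":[-0.35,-3.86,-0.93],"angular":[0.21,0.092,-0.347]},
    {"grip":-1,"xyz":[-0.43,-4.82,-1.17],"angular":[0.261,0.112,-0.441]}
  ]
}}

```text
clock: 5.33
eef_pos: [0.5586, 0.2274, 0.2291]
orientation: [[-0.086, 0.996, -0.035], [0.996, 0.086, 0.019], [0.022, -0.033, -0.999]]
wrist_force: [-0.8, -1.0, -0.8]
gripper_width: 0.0076
grip_force: 30.0
```

Emit:
{"fn": "servo_tool", "kwargs": {
  "series": [
    {"grip":-1,"xyz":[-0.09,-0.96,-0.23],"angular":[0.049,0.021,-0.096]},
    {"grip":-1,"xyz":[-0.17,-1.93,-0.47],"angular":[0.097,0.042,-0.194]},
    {"grip":-1,"xyz":[-0.26,-2.89,-0.7],"angular":[0.145,0.062,-0.294]},
    {"grip":-1,"xyz":[-0.35,-3.86,-0.93],"angular":[0.191,0.082,-0.396]},
    {"grip":-1,"xyz":[-0.43,-4.82,-1.17],"angular":[0.237,0.102,-0.5]}
  ]
}}

```text
clock: 5.75
eef_pos: [0.5543, 0.179, 0.2174]
orientation: [[0.412, 0.909, -0.06], [0.881, -0.381, 0.28], [0.232, -0.168, -0.958]]
wrist_force: [-0.6, 0.0, -1.8]
gripper_width: 0.008
grip_force: 30.0
```

Emit:
{"fn": "servo_tool", "kwargs": {
  "series": [
    {"grip":-1,"xyz":[-0.09,-0.96,-0.23],"angular":[0.045,0.021,-0.106]},
    {"grip":-1,"xyz":[-0.17,-1.93,-0.47],"angular":[0.089,0.042,-0.213]},
    {"grip":-1,"xyz":[-0.26,-2.89,-0.7],"angular":[0.132,0.063,-0.321]},
    {"grip":-1,"xyz":[-0.35,-3.86,-0.93],"angular":[0.175,0.084,-0.431]},
    {"grip":-1,"xyz":[-0.43,-4.82,-1.17],"angular":[0.218,0.105,-0.542]}
  ]
}}

```text
clock: 6.17
eef_pos: [0.5499, 0.1309, 0.2058]
orientation: [[0.821, 0.568, 0.055], [0.475, -0.734, 0.485], [0.316, -0.372, -0.873]]
wrist_force: [-0.6, -0.6, -0.3]
gripper_width: 0.0075
grip_force: 30.0
```

```bash
cat > now.py <<'E'
from kin import *
from cell import telemetry
import sys
s=telemetry.observe();print(s['clock'],s['joints'].round(1).tolist(),s['eef_pos'].round(4),'F',s['wrist_force'].round(1),'vel',abs(s['joint_velocities']).max().round(1),s['gripper_width'])
R=np.array(s['orientation']);RP=R@RT.T;o=s['eef_pos']-RP@PT
print('plate origin n,y,up mm',(RPr.T@(o-rc)*1000).round(1),'F n,y,up',(RPr.T@s['wrist_force']).round(1))
for a in sys.argv[1:]:
    x,Rg=tcp(pr(*[float(v)/1000 for v in a.split(',')]),RPr);print(a,delta(x,Rg,s))
E
python3 now.py 6.5,22,100
```

```text
6.1667 [-12.1, 20.5, 100.6, 32.2, 65.9, 28.8] [0.5499 0.1309 0.2058] F [-0.6 -0.6 -0.3] vel 35.9 0.007507614289418987
plate origin n,y,up mm [ 36.3 210.7 119.8] F n,y,up [-0.7 -0.6  0.3]
6.5,22,100 (array([ -1.16, -14.4 ,  -3.2 ]), array([ 0.6485,  0.3472, -1.7486]))
```

As planned so far. Continuing with the remaining turn.

Emit:
{"fn": "servo_tool", "kwargs": {
  "series": [
    {"grip":-1,"xyz":[-0.09,-0.96,-0.23],"angular":[0.042,0.022,-0.112]},
    {"grip":-1,"xyz":[-0.17,-1.93,-0.47],"angular":[0.084,0.045,-0.225]},
    {"grip":-1,"xyz":[-0.26,-2.89,-0.7],"angular":[0.126,0.067,-0.339]},
    {"grip":-1,"xyz":[-0.35,-3.86,-0.93],"angular":[0.168,0.09,-0.454]},
    {"grip":-1,"xyz":[-0.43,-4.82,-1.17],"angular":[0.21,0.113,-0.57]}
  ]
}}

```text
clock: 6.58
eef_pos: [0.5454, 0.0828, 0.1942]
orientation: [[0.962, 0.055, 0.269], [-0.112, -0.816, 0.567], [0.251, -0.575, -0.779]]
wrist_force: [0.9, -0.3, -0.3]
gripper_width: 0.0077
grip_force: 30.0
```

Emit:
{"fn": "servo_tool", "kwargs": {
  "series": [
    {"grip":-1,"xyz":[-0.09,-0.96,-0.23],"angular":[0.042,0.024,-0.116]},
    {"grip":-1,"xyz":[-0.17,-1.93,-0.47],"angular":[0.085,0.047,-0.233]},
    {"grip":-1,"xyz":[-0.26,-2.89,-0.7],"angular":[0.128,0.071,-0.351]},
    {"grip":-1,"xyz":[-0.35,-3.86,-0.93],"angular":[0.171,0.095,-0.469]},
    {"grip":-1,"xyz":[-0.43,-4.82,-1.17],"angular":[0.215,0.118,-0.587]}
  ]
}}

```text
clock: 7.0
eef_pos: [0.5408, 0.0348, 0.1825]
orientation: [[0.751, -0.434, 0.498], [-0.657, -0.565, 0.499], [0.064, -0.702, -0.709]]
wrist_force: [0.4, 0.4, -1.5]
gripper_width: 0.0077
grip_force: 30.0
```

Emit:
{"fn": "servo_tool", "kwargs": {
  "series": [
    {"grip":-1,"xyz":[-0.09,-0.96,-0.23],"angular":[0.044,0.023,-0.119]},
    {"grip":-1,"xyz":[-0.17,-1.93,-0.47],"angular":[0.089,0.046,-0.238]},
    {"grip":-1,"xyz":[-0.26,-2.89,-0.7],"angular":[0.135,0.069,-0.358]},
    {"grip":-1,"xyz":[-0.35,-3.86,-0.93],"angular":[0.181,0.092,-0.478]},
    {"grip":-1,"xyz":[-0.43,-4.82,-1.17],"angular":[0.228,0.113,-0.599]}
  ]
}}

```text
clock: 7.42
eef_pos: [0.536, -0.0132, 0.1706]
orientation: [[0.266, -0.703, 0.66], [-0.948, -0.068, 0.31], [-0.173, -0.708, -0.685]]
wrist_force: [0.4, -0.2, -1.2]
gripper_width: 0.0076
grip_force: 30.0
```

Emit:
{"fn": "servo_tool", "kwargs": {
  "series": [
    {"grip":-1,"xyz":[0,0,0],"angular":[0,0,0]},
    {"grip":-1,"xyz":[0,0,0],"angular":[0,0,0]}
  ]
}}

```text
clock: 7.58
eef_pos: [0.5366, -0.012, 0.1715]
orientation: [[0.276, -0.7, 0.659], [-0.946, -0.077, 0.314], [-0.169, -0.71, -0.684]]
wrist_force: [-1.2, 0.4, -0.2]
gripper_width: 0.0081
grip_force: 30.0
```

```bash
python3 now.py 6.5,22,100 6.5,22,55
```

```text
7.5833 [-34.9, 18.2, 130.9, 86.3, 39.5, 58.0] [ 0.5366 -0.012   0.1715] F [-1.2  0.4 -0.2] vel 2.1 0.008059499156765645
plate origin n,y,up mm [ 4.4 24.1 99.4] F n,y,up [-0.9  0.5  0.7]
6.5,22,100 (array([ 0.17, -0.11,  0.23]), array([ 0.0129,  0.0052, -0.0363]))
6.5,22,55 (array([ 3.35,  0.08, -2.95]), array([ 0.0129,  0.0052, -0.0363]))
```

Emit:
{"fn": "servo_tool", "kwargs": {
  "series": [
    {"grip":-1,"xyz":[0.8,0,-0.7],"angular":[0.0129,0.0052,-0.0363]},
    {"grip":-1,"xyz":[1.7,0,-1.5],"angular":[0.0129,0.0052,-0.0363]},
    {"grip":-1,"xyz":[2.6,0,-2.2],"angular":[0.0129,0.0052,-0.0363]},
    {"grip":-1,"xyz":[3.35,0.08,-2.95],"angular":[0.0129,0.0052,-0.0363]},
    {"grip":-1,"xyz":[3.35,0.08,-2.95],"angular":[0.0129,0.0052,-0.0363]}
  ]
}}

```text
clock: 8.0
eef_pos: [0.5728, -0.012, 0.1423]
orientation: [[0.242, -0.704, 0.668], [-0.953, -0.044, 0.299], [-0.181, -0.709, -0.682]]
wrist_force: [0.3, 0.4, -0.8]
gripper_width: 0.0078
grip_force: 30.0
```

```bash
python3 now.py 6.5,22,55 6.5,22,20
python3 - <<'E'
from h import *
s=telemetry.observe();np.save('st5.npy',s,allow_pickle=True)
im=cams.camera('wrist')[:,:,::-1].copy();cv2.imwrite('pics/raw_w5.png',im)
sc=cams.camera('scene')[:,:,::-1].copy();cv2.imwrite('pics/raw_s5.png',sc)
A=np.zeros((600,800,3),np.uint8)
A[:300,:400]=cv2.resize(im,(400,300))
A[:300,400:]=cv2.resize(sc[200:290,310:430],(400,300),interpolation=cv2.INTER_CUBIC)
A[300:]=cv2.resize(im[120:270,120:520],(800,300),interpolation=cv2.INTER_CUBIC)
cv2.imwrite('pics/w5.png',A)
E
```

```text
8.0 [-31.0, 24.1, 128.8, 96.0, 37.1, 52.5] [ 0.5728 -0.012   0.1423] F [ 0.3  0.4 -0.8] vel 2.8 0.007766182575777247
plate origin n,y,up mm [ 8.8 21.  53.3] F n,y,up [-0.4  0.4 -0.8]
6.5,22,55 (array([-0.27,  0.08, -0.03]), array([ 0.0018,  0.0029, -0.0012]))
6.5,22,20 (array([ 2.2 ,  0.23, -2.51]), array([ 0.0018,  0.0029, -0.0012]))
```

View pics/w5.png

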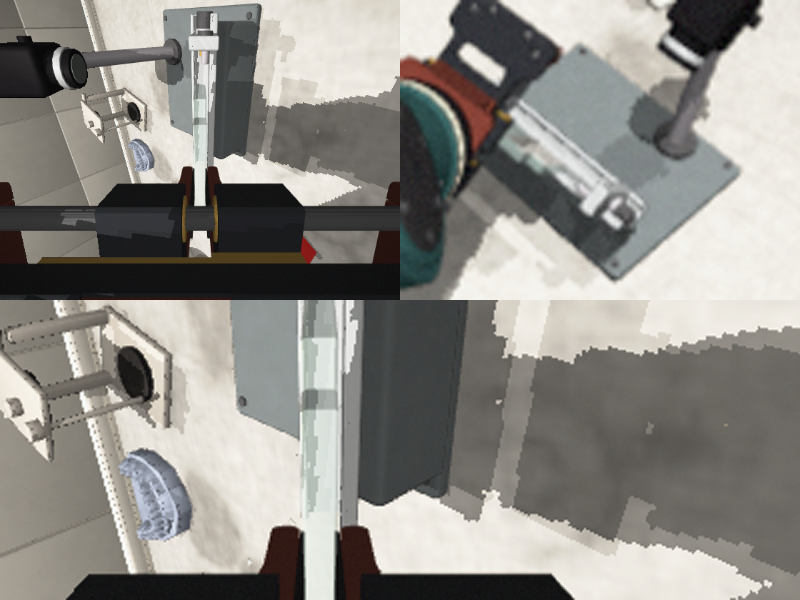

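The plate's notched end faces the stop, and it is lined up over the channel. The plate is at bottom-crop columns 300–342, with the backing strip at 342–360. I'll compare these numerically with the projected reader model.

Run:
```python
from h import *
from kin import *
s=np.load('st5.npy',allow_pickle=True).item();M=model('wrist',s)
R=np.array(s['orientation']);RP=R@RT.T;o=s['eef_pos']-RP@PT
print('plate top edge  (n=-4,+4) y=-38, 20:',*[proj(M,o+RP@np.array(v)/1e3)[0].round(1) for v in [(-4,-38,50),(4,-38,50),(-4,20,50),(4,20,50),(4,-50,38),(-4,-50,38)]])
for n,v in dict(back75=(0,75,28),back0=(0,0,28),lip75=(13,75,6),lip0=(13,0,6),lip_40=(13,-40,6),stop_in=(0,-50.5,50),stop_out=(13,-50.5,50),pin=(4,-41,45)).items(): print(n,proj(M,pr(*np.array(v)/1e3))[0].round(1))
im=cv2.imread('pics/raw_w5.png')
for r in (40,60,80,100,150,200): print(r,im[r,255:320].sum(1)//3)
```

```text
plate top edge  (n=-4,+4) y=-38, 20: [287.9 168. ] [268.7 168.1] [286.6 275.6] [270.7 275.6] [269.  131.5] [287.6 131.5]
back75 [290.5 243.7]
back0 [292.5 149.1]
lip75 [274.  228.1]
lip0 [273.2 139. ]
lip_40 [272.6  78.7]
stop_in [296.   67.8]
stop_out [270.6  67.7]
pin [287.7  86. ]
40 [147 147 147 148 147 148 147 148 148 148 148 150 230 242 228 199 121 119
 120 173 190 202 209 217 222 230 238 237 235 232 223 213 200 193 183 175
 167 157 147 200 230 230 229 228 227 223 218 213 196 120  60  58  60  60
  60  59  60  59  60  61  60  62  65  66  66]
60 [146 146 145 146 144 123 123 124 127 200 234 233 229 228 227 227 227 226
 225 225 225 226 225 225 223 224 225 228 231 232 231 230 228 226 225 225
 226 225 226 226 228 228 230 227 226 225 226 227 226 220 174 128  61  60
  61  61  60  61  60  61  63  66  68  68  66]
80 [126 126 126 126 126 126 127 125 125 125 123 124 122 236 240 220 164 145
 121 119 118 118 214 214 216 216 195 203 217 227 224 217 204 187 166 139
 109  83 161 231 231 231 230 228 136 134 130 117  79  63  61  63  63  62
  63  64  62  62  63  65  67  66  68  66  64]
100 [ 86  87 129 129 129 128 128 127 127 127 128 127 129 208 241 225 185 104
 121 121 120 117 119 217 218 218 219 219 218 219 234 234 234 232 229 231
 198 156 220 231 230 230 229 228 225 220 215 136  63  65  63  64  63  64
  63  64  63  66  67  67  70  72  70  67  64]
150 [149 150 150 149 150 150 150 149 149 150 150 150 149 151 233 243 219 178
 176 186 185 185 186 225 225 225 226 225 224 226 232 232 198 181 231 232
 153 200 229 228 229 137 136 134 134 116  63  64  64  65  65  65  65  65
  64  66  68  71  72  70  68  67  64  65  64]
200 [232 233 232 232 233 235 231 228 228 226 224 225 225 223 224 215 183 221
 184 185 185 184 185 223 223 221 222 221 225 225 226 225 223 197 219 173
 115 136 136 137 137 136 136 134  92  66  66  66  66  66  65  67  65  68
  70  72  72  69  67  66  66  65  66  66  66]
```

The model agrees with the image within a pixel (backing edge predicted at 292.5, seen at 292; lip predicted at 272.8, seen at 272). Descending into the channel.

Emit:
{"fn": "servo_tool", "kwargs": {
  "series": [
    {"grip":-1,"xyz":[0.4,0.1,-0.6],"angular":[0,0,0]},
    {"grip":-1,"xyz":[1.0,0.15,-1.2],"angular":[0,0,0]},
    {"grip":-1,"xyz":[1.6,0.2,-1.9],"angular":[0,0,0]},
    {"grip":-1,"xyz":[2.2,0.2,-2.5],"angular":[0,0,0]},
    {"grip":-1,"xyz":[2.2,0.2,-2.5],"angular":[0,0,0]}
  ]
}}

```text
clock: 8.52
eef_pos: [0.5946, -0.0104, 0.1178]
orientation: [[0.239, -0.704, 0.669], [-0.954, -0.042, 0.297], [-0.181, -0.709, -0.681]]
wrist_force: [-0.5, 0.2, -1.8]
gripper_width: 0.0076
grip_force: 30.0
```

Emit:
{"fn": "servo_tool", "kwargs": {
  "series": [
    {"grip":-1,"xyz":[0,0,0],"angular":[0,0,0]},
    {"grip":-1,"xyz":[0,0,0],"angular":[0,0,0]}
  ]
}}

```text
clock: 8.68
eef_pos: [0.5936, -0.0101, 0.1186]
orientation: [[0.239, -0.704, 0.669], [-0.954, -0.042, 0.297], [-0.182, -0.709, -0.681]]
wrist_force: [0.2, -0.1, -1.0]
gripper_width: 0.008
grip_force: 30.0
```

```bash
python3 now.py 6.5,22,20 6.5,22,5
```

```text
8.6833 [-29.0, 28.3, 127.4, 101.8, 36.7, 47.7] [ 0.5936 -0.0101  0.1186] F [ 0.2 -0.1 -1. ] vel 0.4 0.008027885053773881
plate origin n,y,up mm [ 6.8 21.6 21.9] F n,y,up [-0.6 -0.1 -0.8]
6.5,22,20 (array([ 0.12,  0.04, -0.14]), array([0.0008, 0.0032, 0.0019]))
6.5,22,5 (array([ 1.18,  0.1 , -1.2 ]), array([0.0008, 0.0032, 0.0019]))
```

Emit:
{"fn": "servo_tool", "kwargs": {
  "series": [
    {"grip":-1,"xyz":[0.6,0.05,-0.6],"angular":[0.0008,0.003,0.002]},
    {"grip":-1,"xyz":[1.18,0.1,-1.2],"angular":[0.0008,0.003,0.002]},
    {"grip":-1,"xyz":[1.18,0.1,-1.2],"angular":[0.0008,0.003,0.002]}
  ]
}}

```text
clock: 8.93
eef_pos: [0.6068, -0.0096, 0.1059]
orientation: [[0.24, -0.705, 0.667], [-0.953, -0.042, 0.299], [-0.182, -0.708, -0.683]]
wrist_force: [0.1, -0.0, -1.5]
gripper_width: 0.008
grip_force: 30.0
```

Emit:
{"fn": "servo_tool", "kwargs": {
  "series": [
    {"grip":-1,"xyz":[0.1,0.01,-0.1],"angular":[0,0,0]},
    {"grip":-1,"xyz":[0.2,0.02,-0.2],"angular":[0,0,0]},
    {"grip":-1,"xyz":[0.2,0.02,-0.2],"angular":[0,0,0]}
  ]
}}

```text
clock: 9.18
eef_pos: [0.6076, -0.009, 0.1044]
orientation: [[0.24, -0.706, 0.667], [-0.953, -0.042, 0.299], [-0.183, -0.707, -0.683]]
wrist_force: [-0.5, 0.0, -1.2]
gripper_width: 0.0079
grip_force: 30.0
```

```bash
python3 now.py 6.5,22,0
```

```text
9.1833 [-27.8, 30.6, 126.1, 103.9, 36.4, 46.2] [ 0.6076 -0.009   0.1044] F [-0.5  0.  -1.2] vel 0.4 0.007867228908979396
plate origin n,y,up mm [ 6.5 22.   1.8] F n,y,up [-1.2  0.1 -0.5]
6.5,22,0 (array([ 0.13,  0.01, -0.13]), array([0.    , 0.0003, 0.0002]))
```

Emit:
{"fn": "servo_tool", "kwargs": {
  "series": [
    {"grip":-1,"xyz":[0.05,0,-0.05],"angular":[0,0,0]},
    {"grip":-1,"xyz":[0.1,0.01,-0.1],"angular":[0,0,0]},
    {"grip":-1,"xyz":[0.1,0.01,-0.1],"angular":[0,0,0]}
  ]
}}

```text
clock: 9.43
eef_pos: [0.6085, -0.009, 0.1036]
orientation: [[0.24, -0.705, 0.667], [-0.953, -0.042, 0.299], [-0.183, -0.707, -0.683]]
wrist_force: [-1.3, -0.5, -0.4]
gripper_width: 0.0077
grip_force: 30.0
```

Emit:
{"fn": "servo_tool", "kwargs": {
  "series": [
    {"grip":-1,"xyz":[0.05,0,-0.05],"angular":[0,0,0]},
    {"grip":-1,"xyz":[0.1,0.01,-0.1],"angular":[0,0,0]},
    {"grip":-1,"xyz":[0.1,0.01,-0.1],"angular":[0,0,0]}
  ]
}}

```text
clock: 9.68
eef_pos: [0.6086, -0.009, 0.1034]
orientation: [[0.239, -0.705, 0.667], [-0.954, -0.041, 0.298], [-0.183, -0.708, -0.682]]
wrist_force: [-14.8, -6.8, 14.6]
gripper_width: 0.0076
grip_force: 30.0
```

```bash
python3 now.py 6.5,22,0
```

```text
9.6833 [-27.8, 30.8, 126.0, 104.3, 36.4, 45.9] [ 0.6086 -0.009   0.1034] F [-14.8  -6.8  14.6] vel 0.3 0.0076421139924176635
plate origin n,y,up mm [ 6.6 21.8  0.5] F n,y,up [-0.4 -5.9 21. ]
6.5,22,0 (array([ 0.03,  0.01, -0.04]), array([-0.0003,  0.0009,  0.0017]))
```

Emit:
{"fn": "servo_tool", "kwargs": {
  "series": [
    {"grip":-1,"xyz":[-0.07,0,0.07],"angular":[0,0,0]},
    {"grip":-1,"xyz":[-0.14,0,0.0],"angular":[0,0,0]},
    {"grip":-1,"xyz":[-0.21,-0.01,-0.07],"angular":[0,0,0]},
    {"grip":-1,"xyz":[-0.21,-0.01,-0.07],"angular":[0,0,0]}
  ]
}}

```text
clock: 10.02
eef_pos: [0.6082, -0.0091, 0.1031]
orientation: [[0.24, -0.703, 0.669], [-0.953, -0.041, 0.299], [-0.183, -0.71, -0.681]]
wrist_force: [-6.6, -3.4, 11.1]
gripper_width: 0.0074
grip_force: 30.0
```

```bash
python3 now.py 4,22,0
```

```text
10.0167 [-27.9, 30.9, 126.1, 104.6, 36.6, 45.4] [ 0.6082 -0.0091  0.1031] F [-6.6 -3.4 11.1] vel 0.4 0.007418047457157494
plate origin n,y,up mm [ 6.2 21.8  0.5] F n,y,up [ 3.  -3.  12.6]
4,22,0 (array([-0.1 ,  0.01, -0.18]), array([-0.0007,  0.0034,  0.0008]))
```

Emit:
{"fn": "servo_tool", "kwargs": {
  "series": [
    {"grip":-1,"xyz":[-0.08,0,0.08],"angular":[0,0,0]},
    {"grip":-1,"xyz":[-0.08,0,0.08],"angular":[0,0,0]},
    {"grip":-1,"xyz":[-0.08,0,0.08],"angular":[0,0,0]}
  ]
}}

```text
clock: 10.27
eef_pos: [0.607, -0.009, 0.1027]
orientation: [[0.24, -0.705, 0.667], [-0.953, -0.042, 0.299], [-0.183, -0.708, -0.683]]
wrist_force: [-0.6, -0.0, 0.3]
gripper_width: 0.0078
grip_force: 30.0
```

```bash
python3 now.py 4,22,0
```

```text
10.2667 [-27.9, 30.9, 126.2, 104.4, 36.5, 45.5] [ 0.607  -0.009   0.1027] F [-0.6 -0.   0.3] vel 0.1 0.007768793564080321
plate origin n,y,up mm [ 4.9 22.   1.1] F n,y,up [-0.2 -0.   0.6]
4,22,0 (array([ 0.02,  0.  , -0.14]), array([0.0002, 0.0008, 0.0002]))
```

Emit:
{"fn": "servo_tool", "kwargs": {
  "series": [
    {"grip":-1,"xyz":[-0.05,0,-0.05],"angular":[0,0,0]},
    {"grip":-1,"xyz":[-0.02,0,-0.09],"angular":[0,0,0]},
    {"grip":-1,"xyz":[-0.02,0,-0.09],"angular":[0,0,0]}
  ]
}}

```text
clock: 10.52
eef_pos: [0.6072, -0.009, 0.1022]
orientation: [[0.241, -0.704, 0.668], [-0.953, -0.042, 0.299], [-0.183, -0.709, -0.682]]
wrist_force: [0.6, 0.3, 3.5]
gripper_width: 0.0076
grip_force: 30.0
```

```bash
python3 now.py 4,22,0 4,6,0.5
```

```text
10.5167 [-27.9, 31.0, 126.2, 104.7, 36.6, 45.2] [ 0.6072 -0.009   0.1022] F [0.6 0.3 3.5] vel 0.2 0.007632881161934256
plate origin n,y,up mm [ 4.8 21.9  0.6] F n,y,up [2.9 0.3 2. ]
4,22,0 (array([-0.01,  0.01, -0.09]), array([-0.0001,  0.0021,  0.0003]))
4,6,0.5 (array([ 0.05, -1.59, -0.06]), array([-0.0001,  0.0021,  0.0003]))
```

Seated lightly on the ledge and backing. Sliding now.

Emit:
{"fn": "servo_tool", "kwargs": {
  "series": [
    {"grip":-1,"xyz":[0.02,-0.3,0],"angular":[0,0,0]},
    {"grip":-1,"xyz":[0.04,-0.6,0],"angular":[0,0,0]},
    {"grip":-1,"xyz":[0.05,-0.9,0],"angular":[0,0,0]},
    {"grip":-1,"xyz":[0.07,-1.2,0],"angular":[0,0,0]},
    {"grip":-1,"xyz":[0.07,-1.2,0],"angular":[0,0,0]}
  ]
}}

```text
clock: 10.93
eef_pos: [0.608, -0.0215, 0.1022]
orientation: [[0.241, -0.704, 0.668], [-0.953, -0.042, 0.299], [-0.183, -0.709, -0.682]]
wrist_force: [4.5, 1.8, 4.0]
gripper_width: 0.0076
grip_force: 30.0
```

```bash
python3 now.py
```

```text
10.9333 [-29.5, 31.1, 125.6, 102.4, 37.1, 46.3] [ 0.608  -0.0215  0.1022] F [4.5 1.8 4. ] vel 0.9 0.007633912575403428
plate origin n,y,up mm [4.8 9.5 0.6] F n,y,up [ 6.   1.5 -0.4]
```

Emit:
{"fn": "servo_tool", "kwargs": {
  "series": [
    {"grip":-1,"xyz":[0.02,-0.3,0],"angular":[0,0,0]},
    {"grip":-1,"xyz":[0.03,-0.5,0],"angular":[0,0,0]},
    {"grip":-1,"xyz":[0.03,-0.5,0],"angular":[0,0,0]}
  ]
}}

```text
clock: 11.18
eef_pos: [0.6082, -0.026, 0.1023]
orientation: [[0.241, -0.704, 0.668], [-0.953, -0.042, 0.3], [-0.183, -0.709, -0.681]]
wrist_force: [3.9, 2.7, 4.0]
gripper_width: 0.0076
grip_force: 30.0
```

```bash
python3 now.py
```

```text
11.1833 [-30.1, 31.1, 125.4, 101.5, 37.3, 46.7] [ 0.6082 -0.026   0.1023] F [3.9 2.7 4. ] vel 0.7 0.007628229258987593
plate origin n,y,up mm [4.9 4.9 0.7] F n,y,up [5.7 2.4 0. ]
```

Emit:
{"fn": "servo_tool", "kwargs": {
  "series": [
    {"grip":-1,"xyz":[0.01,-0.2,0],"angular":[0,0,0]},
    {"grip":-1,"xyz":[0.02,-0.4,0],"angular":[0,0,0]},
    {"grip":-1,"xyz":[0.02,-0.4,0],"angular":[0,0,0]},
    {"grip":-1,"xyz":[0.02,-0.4,0],"angular":[0,0,0]}
  ]
}}

```text
clock: 11.52
eef_pos: [0.6081, -0.029, 0.1025]
orientation: [[0.242, -0.704, 0.668], [-0.953, -0.042, 0.301], [-0.184, -0.709, -0.681]]
wrist_force: [3.6, 3.8, 5.2]
gripper_width: 0.0077
grip_force: 30.0
```

```bash
python3 now.py
```

```text
11.5167 [-30.5, 31.2, 125.2, 100.8, 37.5, 47.0] [ 0.6081 -0.029   0.1025] F [3.6 3.8 5.2] vel 0.2 0.007669003476856416
plate origin n,y,up mm [4.8 2.  1. ] F n,y,up [6.4 3.6 0.9]
```

Emit:
{"fn": "servo_tool", "kwargs": {
  "series": [
    {"grip":-1,"xyz":[0,-0.05,0],"angular":[0,0,0]},
    {"grip":-1,"xyz":[0.01,-0.1,0],"angular":[0,0,0]},
    {"grip":-1,"xyz":[0.01,-0.1,0],"angular":[0,0,0]}
  ]
}}

```text
clock: 11.77
eef_pos: [0.6081, -0.0296, 0.1025]
orientation: [[0.243, -0.704, 0.667], [-0.952, -0.042, 0.302], [-0.184, -0.709, -0.681]]
wrist_force: [4.7, 6.7, 4.3]
gripper_width: 0.0082
grip_force: 30.0
```

```bash
python3 now.py
```

```text
11.7667 [-30.6, 31.2, 125.2, 100.6, 37.6, 47.1] [ 0.6081 -0.0296  0.1025] F [4.7 6.7 4.3] vel 0.1 0.008155658189120603
plate origin n,y,up mm [4.8 1.5 1. ] F n,y,up [ 6.6  6.4 -0.5]
```

Emit:
{"fn": "servo_tool", "kwargs": {
  "series": [
    {"grip":-1,"xyz":[0.03,0,-0.03],"angular":[0,0,0]},
    {"grip":-1,"xyz":[0.06,-0.03,-0.06],"angular":[0,0,0]},
    {"grip":-1,"xyz":[0.06,-0.07,-0.06],"angular":[0,0,0]},
    {"grip":-1,"xyz":[0.06,-0.07,-0.06],"angular":[0,0,0]}
  ]
}}

```text
clock: 12.1
eef_pos: [0.6085, -0.0299, 0.1021]
orientation: [[0.243, -0.704, 0.667], [-0.952, -0.042, 0.302], [-0.185, -0.709, -0.681]]
wrist_force: [1.9, 5.9, 7.6]
gripper_width: 0.0081
grip_force: 30.0
```

```bash
python3 now.py
```

```text
12.1 [-30.7, 31.3, 125.1, 100.6, 37.7, 47.1] [ 0.6085 -0.0299  0.1021] F [1.9 5.9 7.6] vel 0.2 0.008098117251515246
plate origin n,y,up mm [4.8 1.2 0.5] F n,y,up [6.9 5.8 3.8]
```

Emit:
{"fn": "servo_tool", "kwargs": {
  "series": [
    {"grip":-1,"xyz":[0,-0.05,0],"angular":[0,0,0]},
    {"grip":-1,"xyz":[0.01,-0.1,0],"angular":[0,0,0]},
    {"grip":-1,"xyz":[0.01,-0.1,0],"angular":[0,0,0]},
    {"grip":-1,"xyz":[0.01,-0.1,0],"angular":[0,0,0]}
  ]
}}

```text
clock: 12.43
eef_pos: [0.6085, -0.0306, 0.1022]
orientation: [[0.244, -0.704, 0.667], [-0.952, -0.042, 0.303], [-0.185, -0.709, -0.68]]
wrist_force: [2.5, 8.7, 7.5]
gripper_width: 0.0078
grip_force: 30.0
```

```bash
python3 now.py;  python3 - <<'E'
from h import *
s=telemetry.observe();np.save('st6.npy',s,allow_pickle=True)
im=cams.camera('wrist')[:,:,::-1].copy();cv2.imwrite('pics/raw_w6.png',im)
sc=cams.camera('scene')[:,:,::-1].copy();tp=cams.camera('top')[:,:,::-1].copy()
A=np.zeros((600,800,3),np.uint8)
A[:,:450]=cv2.resize(im[40:200,230:350],(450,600),interpolation=cv2.INTER_CUBIC)
A[:300,450:]=cv2.resize(sc[210:270,340:410],(350,300),interpolation=cv2.INTER_CUBIC)
A[300:,450:]=cv2.resize(tp[140:260,210:350],(350,300),interpolation=cv2.INTER_CUBIC)
cv2.imwrite('pics/w6.png',A)
E
```

```text
12.4333 [-30.8, 31.3, 125.1, 100.4, 37.7, 47.2] [ 0.6085 -0.0306  0.1022] F [2.5 8.7 7.5] vel 0.0 0.0077605854479548125
plate origin n,y,up mm [4.9 0.6 0.5] F n,y,up [7.5 8.5 3.2]
```

View pics/w6.png

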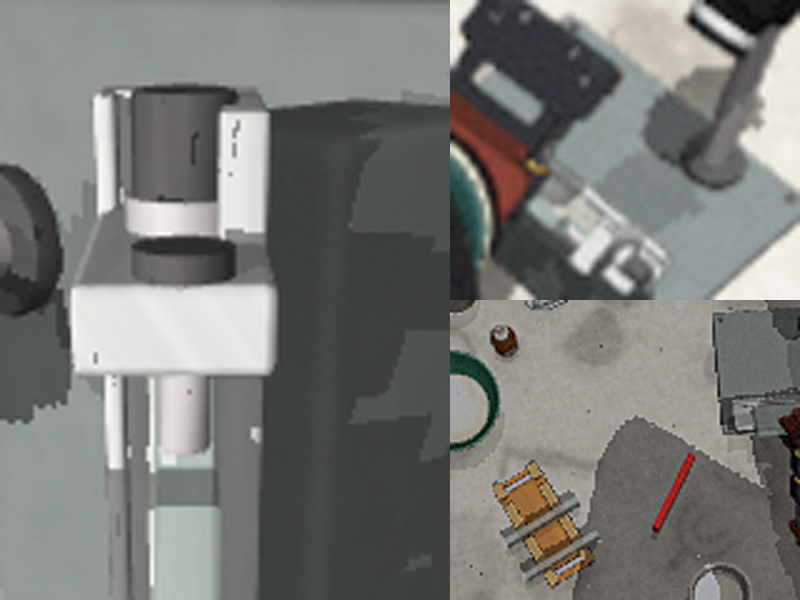

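The notch is over the pin: the stop edge is at row 372, the pin tip at 452, and the notch wall spans rows 468–505. The spares and bystanders are untouched. I'll measure the remaining gap to the stop.

Run:
```python
from h import *
from kin import *
from scipy.optimize import brentq
s=np.load('st6.npy',allow_pickle=True).item();M=model('wrist',s)
row=lambda v:40+(v+.5)*160/600-.5
def y(v,n,up): return brentq(lambda t:proj(M,pr(n/1e3,t/1e3,up/1e3))[0][1]-row(v),-90,30)
st=y(372,6,50);stb=y(285,6,50)
print('stop face y',st,'wall top',y(505,4,50),'wall bottom',y(468,4,38),'pin tip',y(452,4,42),y(452,4,45),'stop thick',st-stb)
R=np.array(s['orientation']);RP=R@RT.T;o=s['eef_pos']-RP@PT
print('expected wall top row',(proj(M,o+RP@[0,-.038,.05])[0][1]+.5-40)*600/160-.5)
g=cv2.imread('pics/raw_w6.png')[:,:,1].astype(int)
for c in (273,279,284): print(c,'rows132..182',g[132:182,c])
```

```text
stop face y -49.94467014177544 wall top -34.67508889895623 wall bottom -34.38755128731241 pin tip -37.949766792998176 -39.08270322826194 stop thick 9.100374259604664
expected wall top row 481.58201264097954
273 rows132..182 [227 226 226 225 225 227 209 179 187 201 203 202 201 203 203 205 206 206
 206 205 206 207 208 207 207 208 208 216 221 229 230 230 180 127 123 123
 123 123 123 123 122 122 122 188 192 191 191 192 192 192]
279 rows132..182 [233 234 235 233 232 231 211 177 202 208 207 205 204 202 203 202 200 200
 201 200 200 197 197 196 196 194 194 193 188 182 192 193 177 126 123 123
 123 123 123 122 123 123 123 183 188 187 188 187 187 189]
284 rows132..182 [227 227 228 229 228 230 215 183 130 119 118 117 115 114 114 113 110 112
 109 108 107 107 105 106 104 104 100  98 134 189 192 192 176 127 122 121
 122 122 121 121 121 122 122 180 183 183 183 183 183 183]
```

By image the plate still needs about 3 mm to reach the stop. The plate sits about 3 mm further to +y in the hand than I assumed, and the force so far is mostly friction. I'll ease the press on the backing and keep sliding.

Emit:
{"fn": "servo_tool", "kwargs": {
  "series": [
    {"grip":-1,"xyz":[0.03,0,0.05],"angular":[0,0,0]},
    {"grip":-1,"xyz":[0.03,-0.07,0.05],"angular":[0,0,0]},
    {"grip":-1,"xyz":[0.04,-0.14,0.05],"angular":[0,0,0]},
    {"grip":-1,"xyz":[0.04,-0.14,0.05],"angular":[0,0,0]}
  ]
}}

```text
clock: 12.92
eef_pos: [0.6087, -0.0323, 0.1022]
orientation: [[0.243, -0.705, 0.667], [-0.952, -0.043, 0.302], [-0.185, -0.708, -0.681]]
wrist_force: [3.6, 6.5, 5.5]
gripper_width: 0.0077
grip_force: 30.0
```

```bash
python3 now.py
```

```text
12.9167 [-30.9, 31.2, 125.0, 100.0, 37.7, 47.5] [ 0.6087 -0.0323  0.1022] F [3.6 6.5 5.5] vel 0.2 0.007670587896633442
plate origin n,y,up mm [ 4.9 -1.3  0.5] F n,y,up [6.7 6.3 1.1]
```

Emit:
{"fn": "servo_tool", "kwargs": {
  "series": [
    {"grip":-1,"xyz":[0.03,-0.05,0.0],"angular":[0,0,0]},
    {"grip":-1,"xyz":[0.03,-0.1,0],"angular":[0,0,0]},
    {"grip":-1,"xyz":[0.03,-0.15,0],"angular":[0,0,0]},
    {"grip":-1,"xyz":[0.03,-0.15,0],"angular":[0,0,0]}
  ]
}}

```text
clock: 13.25
eef_pos: [0.6087, -0.0332, 0.1022]
orientation: [[0.244, -0.704, 0.666], [-0.952, -0.043, 0.303], [-0.185, -0.708, -0.681]]
wrist_force: [3.8, 8.8, 4.8]
gripper_width: 0.0079
grip_force: 30.0
```

```bash
cat > gap.py <<'E'
from h import *
from kin import *
from scipy.optimize import brentq
s=telemetry.observe();M=model('wrist',s);g=cams.camera('wrist')[:,:,1].astype(int)
def y(r,n,up): return brentq(lambda t:proj(M,pr(n/1e3,t/1e3,up/1e3))[0][1]-r,-90,30)
for c in (273,279):
    a=g[:,c]; i=next(r for r in range(130,150) if a[r]<195 and a[r-3]>215); 
    j=next(r for r in range(155,190) if a[r]>165 and a[r-2]<140)
    ri=i-(a[i]<195)*.5-.5; print(c,i,j,'gap',round(y(j-.6,4,50)-y(i-1.,6,50)-12,2),a[i-3:i+2],a[j-3:j+2])
E
python3 now.py; python3 gap.py
```

```text
13.25 [-31.1, 31.3, 124.9, 99.7, 37.8, 47.6] [ 0.6087 -0.0332  0.1022] F [3.8 8.8 4.8] vel 0.2 0.00787797509240712
plate origin n,y,up mm [ 4.9 -2.   0.5] F n,y,up [6.4 8.6 0.4]
273 145 175 gap 1.2 [225 226 218 190 175] [123 123 122 188 192]
279 145 175 gap 1.2 [232 230 220 187 191] [123 123 123 185 188]
```

Emit:
{"fn": "servo_tool", "kwargs": {
  "series": [
    {"grip":-1,"xyz":[0.0,-0.05,0.0],"angular":[0,0,0]},
    {"grip":-1,"xyz":[0.01,-0.1,0],"angular":[0,0,0]},
    {"grip":-1,"xyz":[0.01,-0.15,0],"angular":[0,0,0]},
    {"grip":-1,"xyz":[0.01,-0.15,0],"angular":[0,0,0]}
  ]
}}

```text
clock: 13.63
eef_pos: [0.6086, -0.0333, 0.1023]
orientation: [[0.246, -0.704, 0.666], [-0.951, -0.043, 0.306], [-0.187, -0.709, -0.68]]
wrist_force: [5.7, 12.8, 4.7]
gripper_width: 0.0079
grip_force: 30.0
```

```bash
python3 now.py; python3 gap.py
```

```text
13.6333 [-31.2, 31.3, 124.9, 99.4, 38.0, 47.7] [ 0.6086 -0.0333  0.1023] F [ 5.7 12.8  4.7] vel 0.1 0.007879103964098839
plate origin n,y,up mm [ 4.9 -2.   0.7] F n,y,up [ 7.9 12.4 -1.2]
273 146 175 gap 0.8 [226 224 197 173 197] [122 119 119 188 191]
279 146 175 gap 0.8 [231 226 196 179 217] [121 122 121 184 187]
```

Emit:
{"fn": "servo_tool", "kwargs": {
  "series": [
    {"grip":-1,"xyz":[0.0,-0.05,0.0],"angular":[0,0,0]},
    {"grip":-1,"xyz":[0.01,-0.1,0],"angular":[0,0,0]},
    {"grip":-1,"xyz":[0.01,-0.1,0],"angular":[0,0,0]},
    {"grip":-1,"xyz":[0.01,-0.1,0],"angular":[0,0,0]}
  ]
}}

```text
clock: 14.02
eef_pos: [0.6085, -0.0334, 0.1024]
orientation: [[0.248, -0.704, 0.666], [-0.951, -0.043, 0.308], [-0.188, -0.709, -0.68]]
wrist_force: [5.3, 15.8, 5.0]
gripper_width: 0.0077
grip_force: 30.0
```

```bash
python3 now.py; python3 gap.py
```

```text
14.0167 [-31.3, 31.3, 124.8, 99.2, 38.1, 47.8] [ 0.6085 -0.0334  0.1024] F [ 5.3 15.8  5. ] vel 0.1 0.007679348638259531
plate origin n,y,up mm [ 4.9 -2.   0.8] F n,y,up [ 8.  15.4 -0.9]
273 146 175 gap 0.81 [226 225 201 194 198] [120 119 119 188 192]
279 146 175 gap 0.81 [231 229 201 194 219] [122 121 122 184 188]
```

The plate is against the stop: y no longer changes while the push rises. I'll ease the push a little and press it down onto the ledge.

Emit:
{"fn": "servo_tool", "kwargs": {
  "series": [
    {"grip":-1,"xyz":[0.03,0.04,-0.03],"angular":[0,0,0]},
    {"grip":-1,"xyz":[0.07,0.06,-0.07],"angular":[0,0,0]},
    {"grip":-1,"xyz":[0.1,0.06,-0.1],"angular":[0,0,0]},
    {"grip":-1,"xyz":[0.1,0.06,-0.1],"angular":[0,0,0]}
  ]
}}

```text
clock: 14.4
eef_pos: [0.6088, -0.0332, 0.1021]
orientation: [[0.246, -0.704, 0.666], [-0.951, -0.043, 0.307], [-0.187, -0.709, -0.68]]
wrist_force: [-5.4, 9.9, 17.2]
gripper_width: 0.0079
grip_force: 30.0
```

```bash
python3 now.py 4,-2,0; python3 gap.py
```

```text
14.4 [-31.2, 31.4, 124.9, 99.5, 38.0, 47.7] [ 0.6088 -0.0332  0.1021] F [-5.4  9.9 17.2] vel 0.0 0.00792185779304144
plate origin n,y,up mm [ 4.9 -1.9  0.3] F n,y,up [ 8.8 10.2 15.6]
4,-2,0 (array([-0.03,  0.03, -0.08]), array([-0.0053,  0.0024, -0.0056]))
273 146 176 gap 1.22 [225 225 196 173 198] [124 122 153 190 191]
279 146 175 gap 0.76 [231 228 198 180 216] [123 123 124 169 187]
```

Emit:
{"fn": "servo_tool", "kwargs": {
  "series": [
    {"grip":-1,"xyz":[-0.01,0,0.01],"angular":[-0.003,0,-0.003]},
    {"grip":-1,"xyz":[-0.03,0,0.03],"angular":[-0.006,0,-0.006]},
    {"grip":-1,"xyz":[-0.03,0,0.03],"angular":[-0.006,0,-0.006]},
    {"grip":-1,"xyz":[-0.03,0,0.03],"angular":[-0.006,0,-0.006]}
  ]
}}

```text
clock: 14.78
eef_pos: [0.6088, -0.0331, 0.1021]
orientation: [[0.241, -0.704, 0.668], [-0.953, -0.043, 0.299], [-0.181, -0.709, -0.682]]
wrist_force: [-1.6, 11.9, 11.0]
gripper_width: 0.0078
grip_force: 30.0
```

```bash
python3 now.py 4,-2,0; python3 gap.py
```

```text
14.7833 [-30.9, 31.2, 125.0, 100.4, 37.5, 47.2] [ 0.6088 -0.0331  0.1021] F [-1.6 11.9 11. ] vel 0.1 0.007776203552290686
plate origin n,y,up mm [ 4.9 -2.2  0.4] F n,y,up [ 7.2 12.   8.4]
4,-2,0 (array([-0.02,  0.02, -0.08]), array([ 0.0011,  0.0023, -0.0001]))
273 145 175 gap 1.19 [225 226 212 183 189] [122 123 121 187 191]
279 145 175 gap 1.19 [232 231 214 181 206] [122 124 123 184 188]
```

The plate is at the stop: a 15 N push gave no further motion, while 6 N had moved it freely before. It is level on the ledge, and all forces are modest. Handing in while holding.

```bash
python3 -c "
from cell import job
print(job.hand_in())"
```

```text
the job is handed in; nothing more can be done
None
```

I handed the job in with the notched plate held against the reader's end stop: label face up, notch over the pin, gripped on its clear part. I judged it home, with the trigger in, from the push force and camera measurements. The last image check still read about 1 mm to the stop, which I took as measurement error.

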